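# Hang the desk bin on the slat rack

### The arm

A 6-joint arm with a two-finger parallel gripper is mounted at the origin on the work surface. World frame = base frame: x ahead of the robot, y to its left, z up, the work surface at z = 0. Lengths are in m, angles in rad, forces in N, time in s.
With the tool pointing down it reaches from about 0.35 to 0.925 m from the base axis. Payload 6.4 kg.
Tool frame: the origin (TCP) lies midway between the tips of the shut fingers; the grasp point (between the pads) lies 19 mm behind it; z points along the fingers, x is the direction in which the jaws open and shut, and the axes are right-handed (so a half turn about z gives the same grasp; the last joint's range is limited). The gripper opens to 94 mm and grips with 3 to 60 N. Pads are 16 mm wide; open, the fingers measure 119 mm over their backs; the gripper's body (75 mm by 177 mm) begins 78 mm behind the grasp point.
Start: joints at [-1.467, 0.245, 1.558, -0, 1.339, -0.174], TCP at [0.178, -0.625, 0.205] pointing down, gripper open.
Joint ranges: [-3.13, 3.13], [-1.02, 2.26], [0.13, 2.54], [-0.95, 4.09], [0.21, 2.88], [-2.74, 2.74]. Speed limits (rad/s): [2.57, 2.57, 3.14, 3.14, 3.14, 3.14].

### API

Orientations are given as a unit quaternion [w, x, y, z].
In Python, from rig import env gives the robot as it stands.
- The arm moves only by the tool move_arm, never from a script. Its argument "steps" is a list of rows, each a list of 5 numbers: the opening, from 0 (shut) to 1 (fully open), then the shift along the tool's x, y, z in m, then the turn about the tool's z in degrees. A call has exactly 5 rows; each row shifts and turns the commanded pose from where the row before left it, along the tool's axes as they then stand; what a row does not reach is not made up. A row lasts 1/12 s, in which the tool goes at most 41.7 mm and 7.16 degrees, less where a joint would pass 70% of its speed; a pose out of reach is approached as far as the arm can. A call is refused whole if a number of a shift passes 0.0417 or a number of a turn 7.16, either way. A call with a gripper value outside its range is refused whole. The fingers move at their own pace and stop on an object; the grip force is fixed at half the most. Time passes only in rows, so rows that do not move let the fingers close, or fill a call up. It gives the time, the measured TCP pose, the force and the opening at its end, in the units of the state.
- env.sense(): the state, without advancing time (a new reading comes with each control period).
- env.snapshot(name): name is "side" or "top"; returns a dict with "pixels" (400x640x3 uint8, red, green, blue), "depth" (400x640 float32, m along the optical axis (not along the pixel's ray), 0 where there is no reading), "camera_matrix" (3x3 intrinsics, pixels), "pose" (4x4, takes a point from camera to world coordinates). Camera axes: x right, y down, z forward; pixel columns grow to the right and rows downward; lengths in m; the calibration is good to about 2 mm. A picture is of the moment at which its call begins.
- env.job_done(): hands the job in, once; it reports no verdict.
The state is a dict: "t": time; "joint_pos": joint angles; "joint_velocities": joint speeds; "joint_efforts": joint torques, N m; "tool_pos": TCP position; "orientation": TCP orientation; "ft_force": force on the tool from outside, world axes, zero at the start; "wrist_torque": the same for the moment, N m; "finger_gap": finger opening in m.
Only numpy, scipy, OpenCV 4.12 (cv2) and the standard library are available. Lean on these libraries where they do the work, as an engineer would, in place of code of your own. Each camera call takes 0.05 s, during which the arm holds its last target.

### The job

Hang the blue desk bin on the slat rack: with the bin tipped front-up, feel its white lip into the upper groove, midway between the pen cup and the steel hook, then swing it down until it hangs level with its back flat against the slats, and let go. Be gentle: never press hard against the rack, with the bin or the hand, and do not shift the other things on the desk.

Things in the scene. Friction and masses are not known exactly. Their poses are not given: they have to be found in the camera images.
- bin: Loose blue plastic desk bin, 0.14 to 0.22 kg, upright on the desk: open tray 75 mm deep (its x), 100 wide (y), walls 42 high, 3 thick. Origin: centre of its underside; z up; +x points to its back. A grip plate, 12 mm thick in y, stands in its middle from x = -37 to +13 mm, up to z = 90 mm. Its back wall is a plate 4 mm thick and 60 mm high with its rear face at x = 37.5 mm.
- bin_grip (a point): On the bin's grip plate, 75 mm above the bin's underside, 15 mm below the plate's top, bin x = -12 mm: a good place to grip, fingers on the two y sides. Tipping the bin front-up leans the hand over the rack; a grip leaning some 10 degrees the other way (hand towards the bin's front) leaves more room.
- bin_lip (a point): On the bin's rear face, middle of its width, at the underside of the white L-shaped lip (bin x = 37.5, z = 55 mm). Axes as the bin's. The lip is 70 mm wide (y): a tongue 4 mm thick (z = 55 to 59 mm) running 10.5 mm back from the face, whose last 4 mm (x = 44 to 48 mm) turn up to z = 77 mm.
- bin_lip_tip (a point): Rear top edge of the upturned end of the bin's lip (bin x = 48, z = 77 mm), middle of its width. It leads when the bin is tipped front-up. Once seated, the upturned end stands behind the slat above the groove, the tongue rests on the groove's lower edge, and the bin's rear face lies on the slat below; with its play it may hang 3 degrees nose-down.
- rack: Fixed slat rack: dark foot 320 mm wide, 12 thick (x = -10 to +130 mm), two uprights, and an aluminium slat panel 300 mm wide facing the robot. Origin: at desk level under the slats' front face, middle of the width; x into the panel (away from the robot), y left along the groove, z up. The panel is clamped at a height that is NOT reported and differs each time: see groove_low, groove_high.
- groove_low (a point): On the slats' front face, middle of the width, 120 mm above the desk: the LOWEST place the lower edge of the upper groove can be. Its true height, anywhere up to groove_high, must be felt for (or seen). The groove is 18 mm high, full width; slats 4 mm thick; the cavity behind them is 22 mm deep and reaches 12 mm above the groove and 30 mm below it.
- groove_high (a point): The same, 156 mm above the desk: the HIGHEST place for the groove's lower edge. The slat above the groove is 12 mm high, the panel's top edge 34 mm above the groove's lower edge; the slat below it is 60 mm high, with a second groove under it that is not to be used. The panel does not move when pressed.
- cup_side (a point): Point on the desk under the slats' front face where the white pen cup is hung (rack y = +118 mm): 48 mm wide, reaching 53 mm in front of the slats, its pens some 25 mm above the upper groove's lower edge. Lip entry: tipped 40 degrees, the lip slides straight in while bin_lip is 17 mm in front of the face and from 4 below to 5 mm above the groove's lower edge (under 30 degrees it will not pass).
- hook_side (a point): Point on the desk under the slats' front face where a steel hook is hung (rack y = -122 mm), 26 mm wide, 53 mm out. After lip entry, still tipped 40 degrees, bin_lip goes forward and up to 10 mm in front and 7.5 mm above the groove's lower edge; then the bin turns level while bin_lip goes straight to 1.5 mm in front and 1.5 mm above; then down.
- pump_bottle: Bystander: green bottle, 52 mm wide, 130 mm tall; origin under its centre.
- tablet_jar: Bystander: white jar, 60 mm wide, 85 mm tall; origin under its centre.
- rinse_bottle: Bystander: pink bottle, 66 mm wide, 170 mm tall; origin under its centre.
- mug: Bystander: white mug, 76 mm wide plus handle, 85 mm tall; origin under its centre.
- mouse: Bystander: black round thumb-ball mouse with a red ball, 72 mm wide, 34 mm high; origin under its centre.
- tin: Bystander: orange tin, 68 mm wide, 60 mm tall; origin under its centre.
- spare_bin: Bystander: grey open tray without lip or grip, 75 by 100 by 42 mm; origin under its centre.
Mind the look-alikes: they are no part of the job. Of the things that look like the bin, take the one that is nearest to the robot's base at the start.

How it is judged:
By the outcome, as a careful person would: the job done as asked, in the order asked, and still so for the second after the job is handed in, with the robot touching nothing.
It also fails if it takes over 58 s, if anything falls off the work surface, if the arm or the gripper's body presses on something with over 40 N, if the wrist force passes 120 N, or if a joint passes its speed limit or range.

## Working session

There is one attempt and no reset: what is moved stays moved. The work goes in short steps, Python scripts to look and compute and a tool call to move; the robot and the scene stay as the last step left them, time stands still between calls to the robot, and variables do not carry over. Pictures are saved under pics/ and viewed, and the job is handed in when it is done.

Besides the shell and the picture viewer there is one more tool, called after "Call:" as name([rows], argument=value, ...), one row to a line, values as JSON. move_arm: Moves the arm, as the interface text tells. Its arguments: {"type":"object","properties":{"steps":{"type":"array"}},"required":["steps"]}

```bash
ls -la; mkdir -p pics; python3 - <<'E'
from rig import env
import cv2,numpy as np
print(env.sense())
for n in("side","top"):
    s=env.snapshot(n); np.savez(f"pics/{n}0.npz",**s)
    cv2.imwrite(f"pics/{n}0.png",s["pixels"][:,:,::-1]); print(n,s["camera_matrix"],s["pose"])
E
```

```text
total 12
drwxr-xr-x  3 agent agent 4096 Dec  6 22:02 .
drwxr-xr-x 23 root  root  4096 Dec  6 22:02 ..
drwxr-xr-x  2 agent agent 4096 Dec  6 22:02 pics
{'t': 0.0, 'joint_pos': array([-1.46708162e+00,  2.45803104e-01,  1.55900109e+00, -1.19665410e-05,
        1.33866796e+00, -1.74095708e-01]), 'joint_velocities': array([-0.0016907 ,  0.00015771,  0.00035065,  0.00133225, -0.00025037,
       -0.00010113]), 'joint_efforts': array([ 3.09487565e-03, -4.15826726e+01, -3.14601839e+01,  6.86108158e-02,
        3.31271847e-02, -1.47753240e-04]), 'tool_pos': array([ 0.17820595, -0.62447903,  0.20435931]), 'orientation': array([-6.83505138e-04,  7.98201795e-01, -6.02389418e-01, -6.44973931e-04]), 'ft_force': array([-0.27792806,  0.14753951,  0.1870451 ]), 'wrist_torque': array([ 0.00680522,  0.03194186, -0.05256815]), 'finger_gap': 0.09398917303904976}
side [[454.46744334   0.         320.95251205]
 [  0.         454.46744334 206.41442693]
 [  0.           0.           1.        ]] [[ 0.98537468 -0.12400364  0.11687528  0.30883707]
 [-0.17035172 -0.73346779  0.65803137 -1.00575231]
 [ 0.00412597 -0.66831736 -0.74386483  1.16930443]
 [ 0.          0.          0.          1.        ]]
top [[415.1885702    0.         326.17073562]
 [  0.         415.1885702  190.39865555]
 [  0.           0.           1.        ]] [[ 0.02610516 -0.99750353  0.06561418  0.42647481]
 [-0.99921998 -0.02409193  0.03128921 -0.07307378]
 [-0.02963032 -0.06637981 -0.99735438  1.21946385]
 [ 0.          0.          0.          1.        ]]
```

View pics/side0.png

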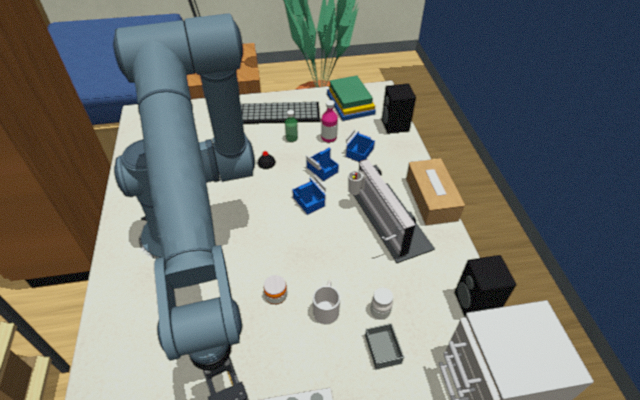

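View pics/top0.png

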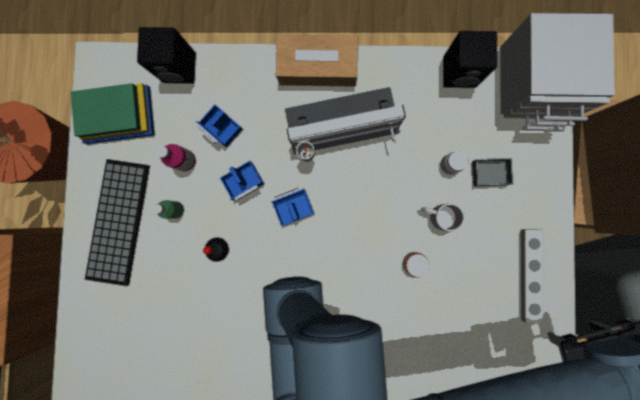

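```bash
cat > h.py <<'E'
import numpy as np,cv2
from rig import env
def snap(n,tag):
    s=env.snapshot(n); np.savez(f"pics/{n}{tag}.npz",**s); return s
def load(n,tag): return dict(np.load(f"pics/{n}{tag}.npz"))
def cloud(s):
    K=s["camera_matrix"];d=s["depth"];v,u=np.mgrid[0:d.shape[0],0:d.shape[1]]
    p=np.stack([(u-K[0,2])/K[0,0]*d,(v-K[1,2])/K[1,1]*d,d],-1)
    w=p@s["pose"][:3,:3].T+s["pose"][:3,3]; w[d==0]=np.nan; return w
def proj(s,p):
    q=(np.asarray(p)-s["pose"][:3,3])@s["pose"][:3,:3]; q=q@s["camera_matrix"].T; return q[...,:2]/q[...,2:]
def ray(s,uv,z):
    K=s["camera_matrix"];d=s["pose"][:3,:3]@np.array([(uv[0]-K[0,2])/K[0,0],(uv[1]-K[1,2])/K[1,1],1.]);o=s["pose"][:3,3]
    return o+d*(z-o[2])/d[2]
def crop(s,u0,v0,u1,v1,k,name):
    cv2.imwrite(name,cv2.resize(s["pixels"][v0:v1,u0:u1,::-1],None,fx=k,fy=k,interpolation=cv2.INTER_CUBIC))
E
python3 - <<'E'
from h import *
s=load("top",0);t=load("side",0)
crop(s,200,80,420,240,3.5,"pics/c1.png"); crop(t,280,130,440,265,4.5,"pics/c2.png")
for x,n in((s,"top"),(t,"side")):
    w=cloud(x); print(n,np.isfinite(w[...,0]).mean(), np.nanmedian(w[...,2]))
for uv in((293,207),(242,181),(219,125)): print(uv,ray(s,uv,0.04).round(3))
E
```

```text
top 0.99607421875 0.0006853280831822239
side 0.99587109375 -0.0010360543917868892
(293, 207) [0.454 0.057 0.04 ]
(242, 181) [0.525 0.206 0.04 ]
(219, 125) [0.687 0.28  0.04 ]
```

View pics/c1.png

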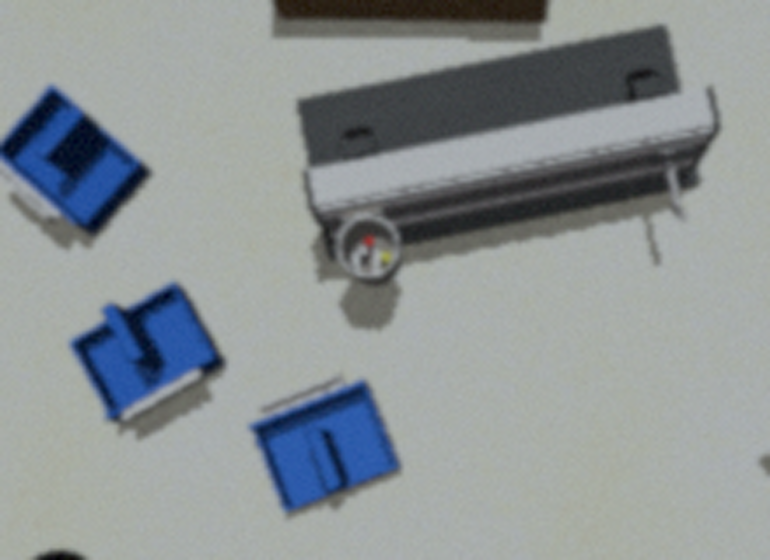

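View pics/c2.png

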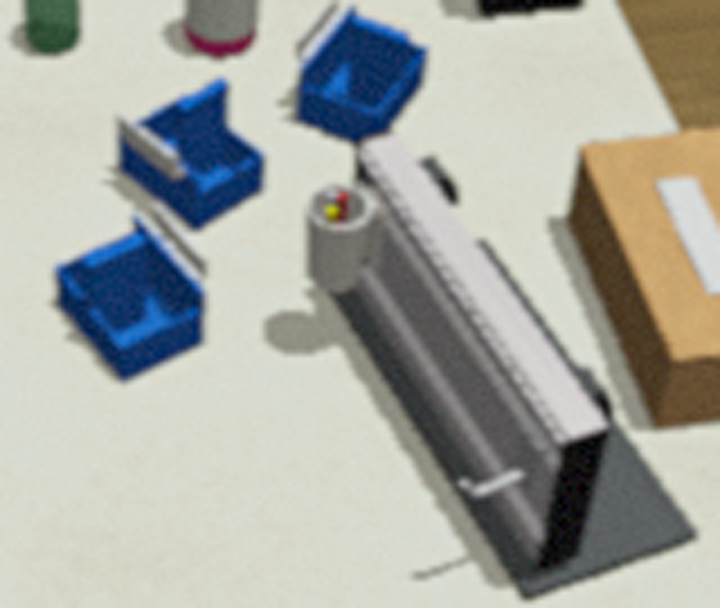

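```bash
python3 - <<'E'
from h import *
for n in("top","side"):
    s=load(n,0); w=cloud(s); hsv=cv2.cvtColor(s["pixels"],cv2.COLOR_RGB2HSV)
    m=((hsv[...,0]>100)&(hsv[...,0]<125)&(hsv[...,1]>120)).astype(np.uint8)
    k,l,st,c=cv2.connectedComponentsWithStats(m)
    for i in range(1,k):
        if 150<st[i,4]<5000:
            p=w[l==i]; print(n,c[i].round(),st[i,4],np.nanmean(p,0).round(3),np.nanpercentile(p[:,2],[5,25,50,75,95,99]).round(3))
s=load("top",0);w=cloud(s)
print((w[183:232:2,268:320:3,2]*1000).round().astype(int))
t=load("side",0);crop(t,280,160,370,225,8,"pics/c3.png");crop(s,255,175,330,235,10,"pics/c4.png")
E
```

```text
top [131. 125.] 398 [0.684 0.549 0.024] [0.017 0.022 0.024 0.027 0.029 0.032]
top [220. 126.] 892 [0.688 0.281 0.028] [0.001 0.004 0.018 0.044 0.09  0.093]
top [241. 179.] 847 [0.532 0.214 0.024] [0.    0.003 0.007 0.041 0.09  0.093]
top [293. 207.] 904 [0.455 0.061 0.021] [0.    0.003 0.005 0.039 0.09  0.093]
side [353. 114.] 160 [0.712 0.505 0.017] [0.006 0.013 0.018 0.022 0.027 0.027]
side [359. 147.] 527 [0.682 0.269 0.038] [0.005 0.02  0.035 0.051 0.085 0.091]
side [324. 165.] 505 [0.532 0.198 0.035] [0.003 0.017 0.03  0.046 0.085 0.091]
side [309. 197.] 682 [0.454 0.047 0.037] [0.002 0.018 0.034 0.053 0.087 0.092]
[[                   0                    0                   -5
                    -2                    1                    3
                    -3                   -1                    3
                     3                   -2                    1
                     3                    3                    1
                     0                    0                    2]
 [                  -2                    6                    1
                
[... 8664 characters left out ...]
       -2                   -2                   -2
                     1                   -3                    1
                    -1                    1                    2
                    -5                    3                    2]
 [                   3                    5                    2
                    -7                   -1                    2
                     0                    0                    1
                     2                    0                   -2
                     0                   -1                    5
                     3                   -3                   -1]]<stdin>:10: RuntimeWarning: invalid value encountered in cast
```

View pics/c3.png

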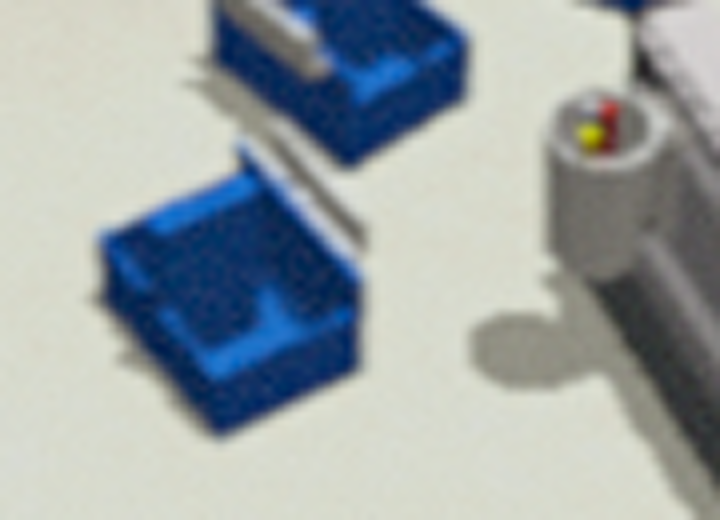

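View pics/c4.png

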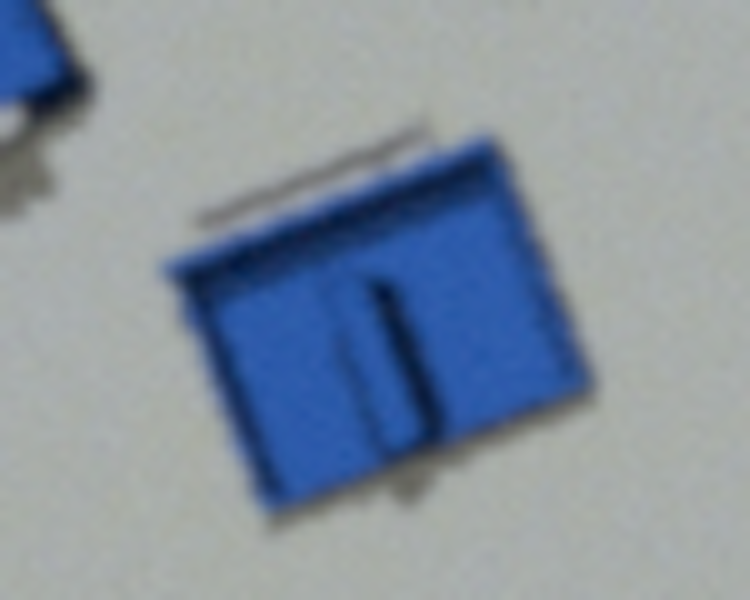

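```bash
python3 - <<'E'
from h import *
P=[cloud(load(n,0)).reshape(-1,3) for n in("top","side")]
for n,p in zip(("top","side"),P):
    b=p[(np.hypot(p[:,0]-.455,p[:,1]-.06)<.085)]
    pl=b[(b[:,2]>.084)&(b[:,2]<.098)]; bw=b[(b[:,2]>.048)&(b[:,2]<.068)]
    r=cv2.minAreaRect((pl[:,:2]*1000).astype(np.float32)); print(n,"plate",len(pl),r,np.median(pl[:,:2],0))
    wl=b[(b[:,2]>.03)&(b[:,2]<.066)]
    r=cv2.minAreaRect((wl[:,:2]*1000).astype(np.float32)); print("walls",len(wl),r)
    a=bw
    l=cv2.fitLine((a[:,:2]).astype(np.float32),cv2.DIST_HUBER,0,.001,.001).ravel();print("back",len(a),l,np.degrees(np.arctan2(l[1],l[0])))
    # rack
    q=p[(p[:,0]>.5)&(p[:,0]<.85)&(p[:,1]<.13)&(p[:,1]>-.35)&(p[:,2]>.14)&(p[:,2]<.25)]
    h,e=np.histogram(q[:,2],bins=np.arange(.14,.22,.002));print([(round(e[i],3),h[i]) for i in range(len(h))])
E
```

```text
top plate 84 ((443.0747375488281, 53.2645378112793), (49.353736877441406, 11.909520149230957), 22.602317810058594) [0.44237893 0.05357192]
walls 273 ((457.0330505371094, 59.44381332397461), (81.99949645996094, 100.18688201904297), 22.909000396728516)
back 137 [ 0.34327927 -0.93923336  0.4867898   0.07774497] -69.9232
[(np.float64(0.14), np.int64(36)), (np.float64(0.142), np.int64(34)), (np.float64(0.144), np.int64(11)), (np.float64(0.146), np.int64(10)), (np.float64(0.148), np.int64(11)), (np.float64(0.15), np.int64(29)), (np.float64(0.152), np.int64(27)), (np.float64(0.154), np.int64(29)), (np.float64(0.156), np.int64(47)), (np.float64(0.158), np.int64(110)), (np.float64(0.16), np.int64(251)), (np.float64(0.162), np.int64(494)), (np.float64(0.164), np.int64(475)), (np.float64(0.166), np.int64(244)), (np.float64(0.168), np.int64(30)), (np.float64(0.17), np.int64(3)), (np.float64(0.172), np.int64(0)), (np.float64(0.174), np.int64(0)), (np.float64(0.176), np.int64(0)), (np.float64(0.178), np.int64(0)), (np.float64(0.18), np.int64(0)), (np.float64(0.182), np.int64(0)), (np.float64(0.184
[... 1511 characters left out ...]
t64(0.176), np.int64(0)), (np.float64(0.178), np.int64(0)), (np.float64(0.18), np.int64(0)), (np.float64(0.182), np.int64(0)), (np.float64(0.184), np.int64(0)), (np.float64(0.186), np.int64(0)), (np.float64(0.188), np.int64(0)), (np.float64(0.19), np.int64(0)), (np.float64(0.192), np.int64(0)), (np.float64(0.194), np.int64(0)), (np.float64(0.196), np.int64(0)), (np.float64(0.198), np.int64(0)), (np.float64(0.2), np.int64(0)), (np.float64(0.202), np.int64(0)), (np.float64(0.204), np.int64(0)), (np.float64(0.206), np.int64(0)), (np.float64(0.208), np.int64(0)), (np.float64(0.21), np.int64(0)), (np.float64(0.212), np.int64(0)), (np.float64(0.214), np.int64(0)), (np.float64(0.216), np.int64(0))]
```

```bash
python3 - <<'E'
from h import *
for n in("top","side"):
    s=load(n,0);w=cloud(s);p=w.reshape(-1,3)
    m=(w[...,2]>.158)&(w[...,2]<.172)&(w[...,0]>.5)&(w[...,0]<.85)&(w[...,1]<.13)&(w[...,1]>-.35)
    q=w[m]
    hsv=cv2.cvtColor(s["pixels"],cv2.COLOR_RGB2HSV)[m]
    r=cv2.minAreaRect((q[:,:2]*1000).astype(np.float32));print(n,len(q),r,"z med",np.median(q[:,2]),"desk z",np.nanmedian(p[(abs(p[:,0]-.55)<.05)&(abs(p[:,1]+.1)<.05)][:,2]))
    l=cv2.fitLine(q[:,:2].astype(np.float32),cv2.DIST_HUBER,0,.001,.001).ravel();print(l,np.degrees(np.arctan2(l[1],l[0])))
    d=l[:2]*np.sign(-l[1]); nx=np.array([-d[1],d[0]]) # into panel
    if nx[0]<0:nx=-nx
    yv=-d
    a=(q[:,:2]-l[2:])@nx; b=(q[:,:2]-l[2:])@yv
    print("across",np.percentile(a,[1,3,50,97,99]),"along",np.percentile(b,[.3,1,99,99.7]), nx)
    # body front face profile
    g=p[(p[:,2]>.02)&(p[:,2]<.2)]; A=(g[:,:2]-l[2:])@nx;B=(g[:,:2]-l[2:])@yv
    k=(abs(B)<.08)&(abs(A)<.05)
    for z in np.arange(.09,.172,.004):
        kk=k&(abs(g[:,2]-z)<.002)
        if kk.sum()>5: print(round(z,3),kk.sum(),np.percentile(A[kk],[5,50,95]).round(4))
E
```

```text
top 1607 ((679.8428344726562, -84.02848815917969), (49.62881088256836, 307.8512878417969), 13.070358276367188) z med 0.16378886986258334 desk z 0.0003996282147396002
[ 0.22220345 -0.9750003   0.6738465  -0.08618087] -77.16151
across [-0.01756509 -0.01674591 -0.00051214  0.02411406  0.02864844] along [-0.15213864 -0.15009196  0.15103259  0.15329166] [0.9750003  0.22220345]
0.09 17 [-0.0177 -0.0172 -0.0167]
0.094 15 [-0.0183 -0.0175 -0.0166]
0.098 17 [-0.0182 -0.0173 -0.0168]
0.102 16 [-0.0179 -0.0174 -0.0167]
0.106 18 [-0.0181 -0.0174 -0.0169]
0.11 17 [-0.0178 -0.0172 -0.0168]
0.114 19 [-0.0181 -0.0173 -0.0168]
0.118 18 [-0.0178 -0.0172 -0.0168]
0.122 19 [-0.0177 -0.0173 -0.0166]
0.126 27 [-0.0177 -0.0166 -0.0136]
0.13 63 [-0.0178 -0.0155 -0.0136]
0.134 23 [-0.0178 -0.0166 -0.0144]
0.15 14 [-0.0175 -0.017  -0.0163]
0.154 22 [-0.0178 -0.0172 -0.015 ]
0.158 69 [-0.0176 -0.0144  0.0092]
0.162 353 [-0.0165 -0.0026  0.0127]
0.166 357 [-0.0121  0.0007  0.0132]
0.17 20 [-0.0134 -0.0008  0.0119]
side 851 ((677.4776611328125, -83.11761474609375), (51.40353012084961, 313.39105224609375), 13.190
[... 169 characters left out ...]
695  0.02386982  0.02817939] along [-0.14238204 -0.14079176  0.16267285  0.16531329] [0.97444195 0.2246395 ]
0.09 26 [-0.0186 -0.0172 -0.0157]
0.094 50 [-0.0179  0.0055  0.009 ]
0.098 56 [-0.0184  0.0052  0.009 ]
0.102 28 [-0.0187 -0.0168  0.0039]
0.106 22 [-0.0188 -0.0171 -0.0151]
0.11 30 [-0.0191 -0.0169 -0.0149]
0.114 27 [-0.0186 -0.0165 -0.0146]
0.118 23 [-0.0191 -0.0167 -0.0153]
0.122 22 [-0.0188 -0.0172 -0.0146]
0.126 40 [-0.0187 -0.0162 -0.0124]
0.13 35 [-0.0188 -0.0158 -0.0141]
0.134 7 [-0.0205 -0.0188 -0.0157]
0.15 30 [-0.0179 -0.0164 -0.0147]
0.154 28 [-0.0185 -0.0164 -0.0136]
0.158 74 [-0.0182 -0.0139  0.0092]
0.162 243 [-0.0155 -0.0002  0.0143]
0.166 122 [-0.014  -0.0017  0.0107]
```

```bash
cat >> h.py <<'E'
from scipy.spatial.transform import Rotation as Rn
RO=np.array([.656,-.090]);RY=np.radians(12.95);RX=np.array([np.cos(RY),np.sin(RY)]);RL=np.array([-RX[1],RX[0]])
def st():
    s=env.sense();q=s["orientation"];R=Rn.from_quat([q[1],q[2],q[3],q[0]]).as_matrix()
    return s,s["tool_pos"],R
def go(target,yaw=None,say=True):
    "shift in tool axes to target; yaw = wanted world angle (deg) of tool x; shift given in axes after turn"
    s,p,R=st(); th=np.degrees(np.arctan2(R[1,0],R[0,0])); turn=0
    if yaw is not None: turn=-(yaw-th); R=R@Rn.from_euler('z',turn,degrees=True).as_matrix()
    d=R.T@(np.asarray(target)-p)
    print("t",round(s["t"],2),"tcp",p.round(4),"yaw",round(th,2),"zaxis",R[:,2].round(4),"F",s["ft_force"].round(2),"T",s["wrist_torque"].round(2),"gap",round(s["finger_gap"],4))
    print("turn",round(turn,2),"shift mm",(d*1000).round(1)); return d
def rk(rx,ry,z): return np.r_[RO+rx*RX+ry*RL,z]
def inrack(p): d=np.asarray(p)[:2]-RO; return (d@RX*1000,d@RL*1000,p[2]*1000)
E
python3 - <<'E'
from h import *
go([.434,.049,.205],-67.3)
E
```

```text
t 0.1 tcp [ 0.1782 -0.6245  0.2045] yaw -74.09 zaxis [-2.0e-04  1.7e-03 -1.0e+00] F [-0.31 -0.63 -0.32] T [-0.08 -0.    0.02] gap 0.0937
turn -6.79 shift mm [-522.6 -495.9    0.6]
```

Call:
move_arm([
  [0.5,0,0,0,-6.8],
  [0.5,-0.026,-0.0248,0,0],
  [0.5,-0.026,-0.0248,0,0],
  [0.5,-0.026,-0.0248,0,0],
  [0.5,-0.026,-0.0248,0,0],
])

```text
t: 0.52
tool_pos: [0.2298, -0.489, 0.2047]
orientation: [-0.0, 0.832, -0.554, -0.0]
ft_force: [-0.2, -0.4, 0.6]
finger_gap: 0.0642
```

Call:
move_arm([
  [0.5,-0.026,-0.0248,0,0],
  [0.5,-0.026,-0.0248,0,0],
  [0.5,-0.026,-0.0248,0,0],
  [0.5,-0.026,-0.0248,0,0],
  [0.5,-0.026,-0.0248,0,0],
])

```text
t: 0.93
tool_pos: [0.2939, -0.3211, 0.205]
orientation: [-0.0, 0.832, -0.554, -0.0]
ft_force: [1.1, -0.1, -0.2]
finger_gap: 0.0469
```

Call:
move_arm([
  [0.5,-0.026,-0.0248,0,0],
  [0.5,-0.026,-0.0248,0,0],
  [0.5,-0.026,-0.0248,0,0],
  [0.5,-0.026,-0.0248,0,0],
  [0.5,-0.026,-0.0248,0,0],
])

```text
t: 1.35
tool_pos: [0.358, -0.1535, 0.2052]
orientation: [-0.0, 0.832, -0.554, 0.0]
ft_force: [1.0, -0.4, -0.8]
finger_gap: 0.0468
```

```bash
python3 - <<'E'
from h import *
go([.434,.049,.12],-67.3)
E
```

```text
t 1.35 tcp [ 0.358  -0.1535  0.2052] yaw -67.32 zaxis [ 1.e-04 -0.e+00 -1.e+00] F [ 1.02 -0.42 -0.81] T [-0.   -0.02 -0.  ] gap 0.0468
turn -0.02 shift mm [-157.4 -148.2   85.2]
```

Call:
move_arm([
  [0.5,-0.026,-0.0248,0,0],
  [0.5,-0.026,-0.0248,0,0],
  [0.5,-0.026,-0.0248,0.01,0],
  [0.5,-0.026,-0.0248,0.02,0],
  [0.5,-0.026,-0.0248,0.02,0],
])

```text
t: 1.77
tool_pos: [0.4229, 0.0144, 0.1556]
orientation: [-0.0, 0.833, -0.554, 0.001]
ft_force: [0.6, -0.9, 0.3]
finger_gap: 0.0473
```

Call:
move_arm([
  [0.4,-0.0245,-0.0225,0.015,0],
  [0.4,0,0,0,0],
  [0.4,0,0,0,0],
  [0.4,0,0,0,0],
  [0.4,0,0,0,0],
])

```text
t: 2.18
tool_pos: [0.4338, 0.0428, 0.1412]
orientation: [-0.0, 0.832, -0.555, 0.001]
ft_force: [1.4, 0.3, 0.6]
finger_gap: 0.0376
```

```bash
python3 - <<'E'
from h import *
go([.434,.049,.056],-67.3)
s=snap("top",1);t=snap("side",1)
crop(s,240,160,360,250,6,"pics/d1.png");crop(t,270,130,390,220,6,"pics/d2.png")
E
```

```text
t 2.18 tcp [0.4338 0.0428 0.1412] yaw -67.37 zaxis [ 1.4e-03 -5.0e-04 -1.0e+00] F [1.37 0.32 0.61] T [-0.03 -0.    0.01] gap 0.0376
turn -0.07 shift mm [-5.7 -2.5 85.2]
```

View pics/d2.png

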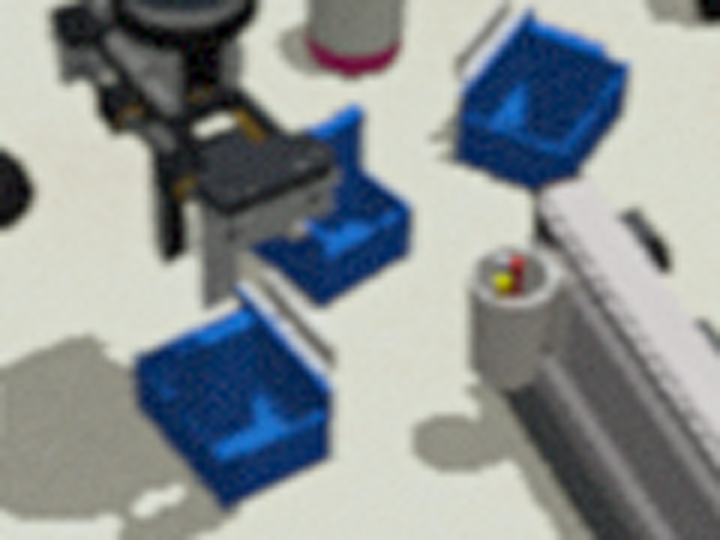

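View pics/d1.png

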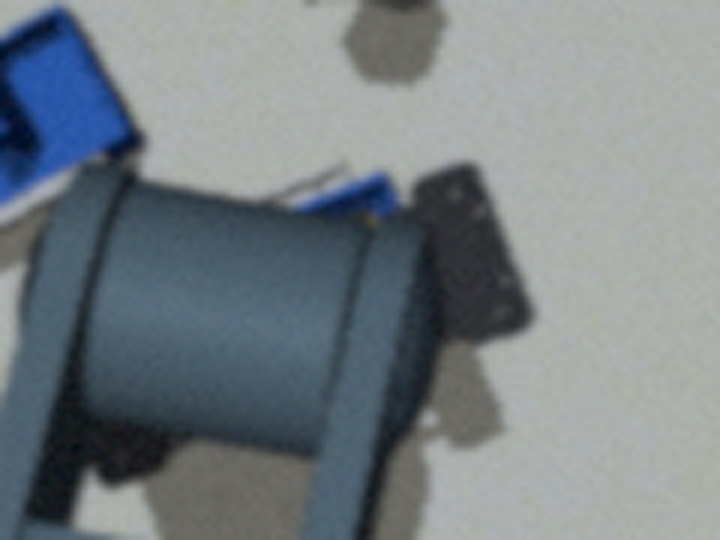

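Call:
move_arm([
  [0.4,-0.005,-0.0025,0.02,0],
  [0.4,0,0,0.025,0],
  [0.4,0,0,0.025,0],
  [0.4,0,0,0.012,0],
  [0.4,0,0,0.003,0],
])

```text
t: 2.7
tool_pos: [0.4321, 0.0487, 0.0536]
orientation: [0.001, 0.832, -0.555, -0.002]
ft_force: [-0.5, 0.9, -0.9]
finger_gap: 0.0374
```

```bash
python3 - <<'E'
from h import *
go([.434,.049,.056],-67.3)
t=snap("side",2)
crop(t,270,130,390,220,6,"pics/d3.png")
E
```

```text
t 2.7 tcp [0.4321 0.0487 0.0536] yaw -67.39 zaxis [-3.8e-03  5.0e-04 -1.0e+00] F [-0.54  0.93 -0.9 ] T [ 0.02 -0.03 -0.01] gap 0.0374
turn -0.09 shift mm [ 0.5 -1.9 -2.4]
```

View pics/d3.png

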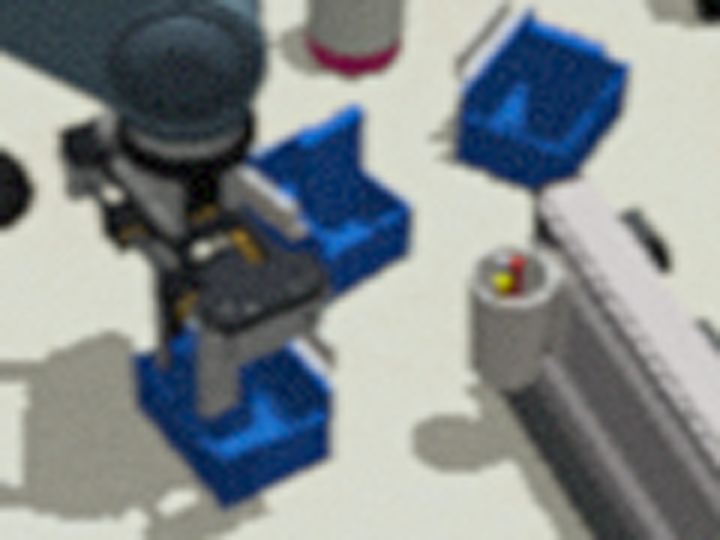

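Call:
move_arm([
  [0.25,0,-0.002,-0.002,0],
  [0.2,0,0,0,0],
  [0.1,0,0,0,0],
  [0.05,0,0,0,0],
  [0,0,0,0,0],
])

```text
t: 3.17
tool_pos: [0.4363, 0.0503, 0.0585]
orientation: [-0.001, 0.833, -0.554, 0.001]
ft_force: [-1.0, 1.4, 4.4]
finger_gap: 0.0116
```

Call:
move_arm([
  [0,0,0,0,0],
  [0,0,0,0,0],
  [0,0,0,0,0],
  [0,0,0,0,0],
  [0,0,0,0,0],
])

```text
t: 3.58
tool_pos: [0.4364, 0.0503, 0.0585]
orientation: [-0.0, 0.833, -0.554, 0.0]
ft_force: [-2.4, 1.9, 6.6]
finger_gap: 0.0119
```

```bash
python3 - <<'E'
from h import *
go([.434,.049,.056],-67.3)
t=snap("side",3)
crop(t,270,130,390,220,6,"pics/d4.png")
E
```

```text
t 3.58 tcp [0.4364 0.0503 0.0585] yaw -67.28 zaxis [ 1.3e-03  1.0e-04 -1.0e+00] F [-2.4   1.89  6.57] T [0.26 0.31 0.05] gap 0.0119
turn 0.02 shift mm [0.3 2.7 2.5]
```

View pics/d4.png

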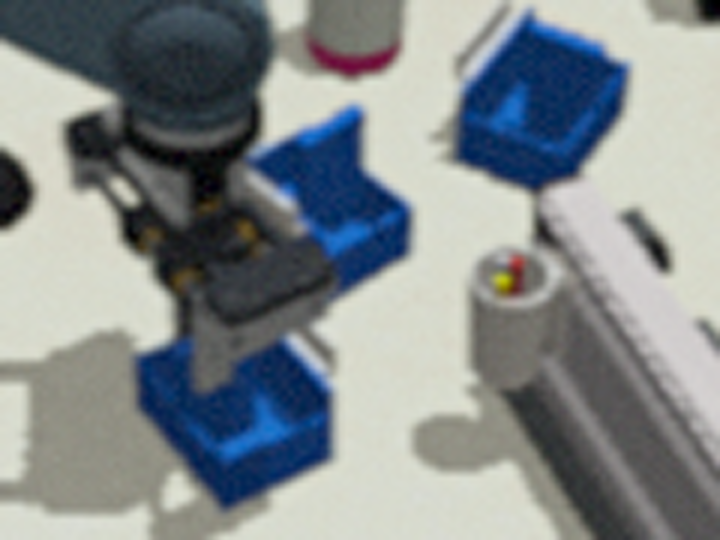

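Call:
move_arm([
  [0,0,-0.003,-0.001,0],
  [0,0,-0.003,-0.0015,0],
  [0,0,-0.003,-0.0015,0],
  [0,0,-0.003,-0.0015,0],
  [0,0,-0.003,-0.0015,0],
])

```text
t: 4.05
tool_pos: [0.4495, 0.0561, 0.0643]
orientation: [0.0, 0.833, -0.554, -0.0]
ft_force: [-0.4, 0.2, -2.5]
finger_gap: 0.0116
```

```bash
python3 - <<'E'
from h import *
go([.434,.049,.056],-67.3)
t=snap("side",4)
crop(t,270,130,390,220,6,"pics/d5.png")
E
```

```text
t 4.05 tcp [0.4495 0.0561 0.0643] yaw -67.28 zaxis [-6.e-04  1.e-04 -1.e+00] F [-0.39  0.23 -2.55] T [-0.    0.08 -0.02] gap 0.0116
turn 0.02 shift mm [ 0.6 17.1  8.3]
```

View pics/d5.png

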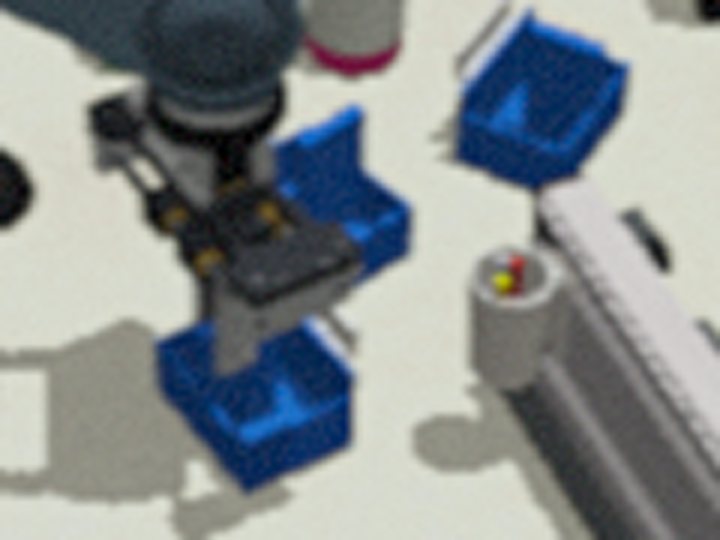

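Call:
move_arm([
  [0,0,0,-0.006,0],
  [0.05,0,0,-0.006,0],
  [0.1,0,0,0,0],
  [0.11,0,0,0,0],
  [0.115,0,0,0,0],
])

```text
t: 4.52
tool_pos: [0.4494, 0.056, 0.0765]
orientation: [-0.0, 0.833, -0.554, 0.0]
ft_force: [0.3, -1.2, -2.3]
finger_gap: 0.0119
```

```bash
python3 - <<'E'
from h import *
go([.434,.049,.056],-67.3)
t=snap("side",5)
crop(t,270,130,390,220,6,"pics/d6.png")
E
```

```text
t 4.52 tcp [0.4494 0.056  0.0765] yaw -67.29 zaxis [ 1.e-04 -0.e+00 -1.e+00] F [ 0.29 -1.19 -2.28] T [-0.07  0.04  0.02] gap 0.0119
turn 0.01 shift mm [ 0.5 16.9 20.5]
```

View pics/d6.png

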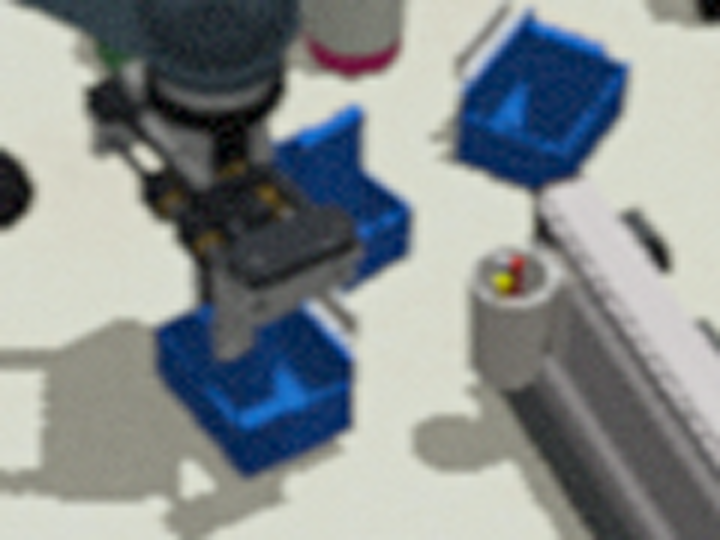

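Call:
move_arm([
  [0.118,0,0,0,0],
  [0.12,0,0,0,0],
  [0.121,0,0,0,0],
  [0.122,0,0,0,0],
  [0.123,0,0,0,0],
])

```text
t: 4.98
tool_pos: [0.4494, 0.056, 0.0764]
orientation: [0.0, 0.833, -0.554, -0.0]
ft_force: [-0.8, 0.6, -1.6]
finger_gap: 0.0123
```

```bash
python3 - <<'E'
from h import *
go([.434,.049,.056],-67.3)
t=snap("side",6)
crop(t,290,150,350,220,6,"pics/d7.png")
E
```

```text
t 4.98 tcp [0.4494 0.056  0.0764] yaw -67.28 zaxis [-2.e-04  0.e+00 -1.e+00] F [-0.79  0.64 -1.62] T [-0.01  0.07 -0.02] gap 0.0123
turn 0.02 shift mm [ 0.5 16.9 20.4]
```

View pics/d7.png

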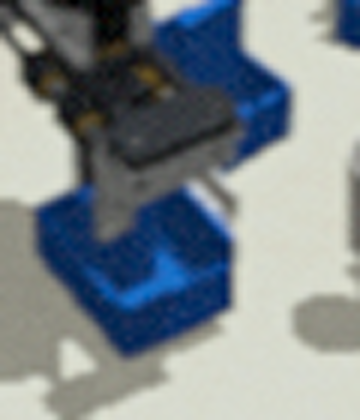

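Call:
move_arm([
  [0.124,0,0,0,0],
  [0.125,0,0,0,0],
  [0.126,0,0,0,0],
  [0.1265,0,0,0,0],
  [0.127,0,0,0,0],
])

```text
t: 5.45
tool_pos: [0.4496, 0.056, 0.0765]
orientation: [-0.0, 0.833, -0.554, 0.0]
ft_force: [0.6, 0.2, -3.1]
finger_gap: 0.0117
```

```bash
python3 - <<'E'
from h import *
go([.434,.049,.056],-67.3)
t=snap("side",7)
crop(t,290,150,350,220,6,"pics/d8.png")
E
```

```text
t 5.45 tcp [0.4496 0.056  0.0765] yaw -67.28 zaxis [ 2.e-04  0.e+00 -1.e+00] F [ 0.62  0.24 -3.09] T [ 0.02 -0.    0.01] gap 0.0117
turn 0.02 shift mm [ 0.5 17.1 20.5]
```

View pics/d8.png

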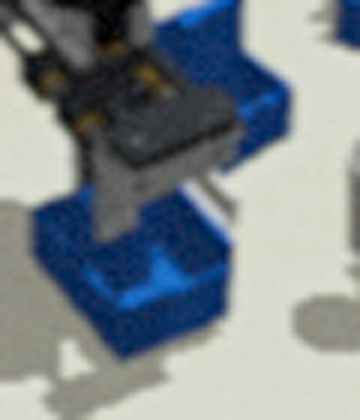

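Call:
move_arm([
  [0.1272,0,0,0,0],
  [0.1274,0,0,0,0],
  [0.1276,0,0,0,0],
  [0.1276,0,0,0,0],
  [0.1276,0,0,0,0],
])

```text
t: 5.92
tool_pos: [0.4496, 0.056, 0.0766]
orientation: [-0.0, 0.833, -0.554, 0.0]
ft_force: [-1.0, 0.0, 0.5]
finger_gap: 0.0118
```

```bash
python3 - <<'E'
from h import *
go([.434,.049,.056],-67.3)
t=snap("side",8)
crop(t,290,150,350,220,6,"pics/d9.png")
E
```

```text
t 5.92 tcp [0.4496 0.056  0.0766] yaw -67.28 zaxis [ 3.e-04 -0.e+00 -1.e+00] F [-1.03  0.02  0.51] T [-0.02  0.09  0.  ] gap 0.0118
turn 0.02 shift mm [ 0.4 17.1 20.6]
```

View pics/d9.png

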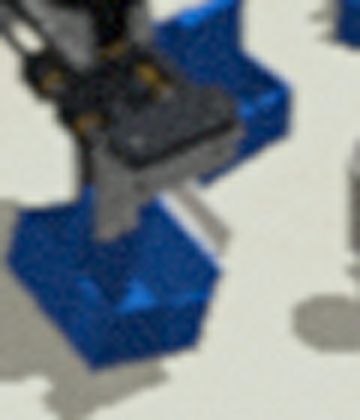

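```bash
cat >> h.py <<'E'
def tilt(s,yaw,c,rad=.11):
    "slope along bin x of the -y side wall's bottom/top rim: fit from blue pixels of outer -y wall + rim"
    w=cloud(s);hsv=cv2.cvtColor(s["pixels"],cv2.COLOR_RGB2HSV)
    m=((hsv[...,0]>100)&(hsv[...,0]<125)&(hsv[...,1]>120))&(np.hypot(w[...,0]-c[0],w[...,1]-c[1])<rad)
    p=w[m];a=np.radians(yaw);bx=np.array([np.cos(a),np.sin(a)]);by=np.array([-bx[1],bx[0]])
    X=(p[:,:2]-c)@bx;Y=(p[:,:2]-c)@by
    return X*1000,Y*1000,p[:,2]*1000
E
python3 - <<'E'
from h import *
for k in (7,8):
    X,Y,Z=tilt(load("side",k),22.7,np.array([.4496,.056]))
    m=(abs(Y+50)<4)
    print(k,m.sum())
    for x in range(-50,80,8):
        q=m&(abs(X-x)<4)
        if q.sum()>2: print(x,q.sum(),Z[q].min().round(),Z[q].max().round())
E
```

```text
7 139
-26 3 29.0 52.0
-18 17 27.0 58.0
-10 16 27.0 58.0
-2 14 18.0 58.0
6 14 19.0 57.0
14 16 19.0 59.0
22 14 18.0 55.0
30 17 18.0 57.0
38 14 19.0 58.0
46 13 23.0 77.0
8 142
-34 15 25.0 59.0
-26 18 23.0 63.0
-18 17 22.0 59.0
-10 17 16.0 62.0
-2 12 14.0 52.0
6 16 13.0 52.0
14 16 11.0 50.0
22 15 8.0 46.0
30 11 16.0 45.0
38 3 38.0 56.0
```

Call:
move_arm([
  [0.1276,0,0,0.005,0],
  [0.1276,0,0,0.005,0],
  [0.1276,0,0,0.004,0],
  [0.1276,0,0,0.003,0],
  [0.1276,0,0,0.001,0],
])

```text
t: 6.38
tool_pos: [0.4493, 0.0559, 0.0578]
orientation: [0.0, 0.833, -0.554, -0.0]
ft_force: [1.1, -0.0, 0.5]
finger_gap: 0.0121
```

Call:
move_arm([
  [0.14,0,0,0,0],
  [0.2,0,0,0,0],
  [0.3,0,0,0,0],
  [0.3,0,0.004,0,0],
  [0.3,0,0.006,0,0],
])

```text
t: 6.8
tool_pos: [0.4403, 0.0521, 0.0587]
orientation: [-0.0, 0.833, -0.554, 0.0]
ft_force: [0.8, 1.2, -0.4]
finger_gap: 0.0282
```

```bash
python3 - <<'E'
from h import *
go([.434,.049,.056],-67.3)
s=snap("side",9);crop(s,290,150,350,220,6,"pics/d10.png")
X,Y,Z=tilt(s,22.7,np.array([.4496,.056]))
m=(abs(Y+50)<4)
for x in range(-50,80,8):
        q=m&(abs(X-x)<4)
        if q.sum()>2: print(x,q.sum(),Z[q].min().round(),Z[q].max().round())
for y in range(-70,70,8):
        q=(abs(Y-y)<4)&(Z>45)
        if q.sum()>2: print(y,q.sum(),X[q].min().round(),np.median(X[q]),X[q].max().round(),Z[q].max())
E
```

```text
t 6.8 tcp [0.4403 0.0521 0.0587] yaw -67.26 zaxis [ 4.e-04 -0.e+00 -1.e+00] F [ 0.8   1.23 -0.39] T [-0.05  0.02 -0.02] gap 0.0282
turn 0.04 shift mm [0.4 7.  2.7]
-42 17 3.0 39.0
-34 17 8.0 41.0
-26 16 7.0 46.0
-18 16 5.0 43.0
-10 16 5.0 45.0
-2 13 6.0 43.0
6 18 6.0 43.0
14 13 5.0 40.0
22 14 10.0 59.0
-46 6 -61.0 24.478317945160285 26.0 336.8316692242849
-38 7 -17.0 25.95252802587909 28.0 255.7976599073416
-30 5 23.0 23.697427328595108 27.0 60.87250605682826
-22 8 -40.0 23.205793509194365 27.0 252.03348799772297
-14 10 -43.0 8.26965019868532 28.0 252.353091748306
-6 76 -46.0 -30.39684991713257 27.0 256.5259873981007
2 26 -48.0 -39.785146268901066 27.0 92.75716282378932
10 5 -44.0 -31.581918184874116 -15.0 83.96262889922124
```

View pics/d10.png

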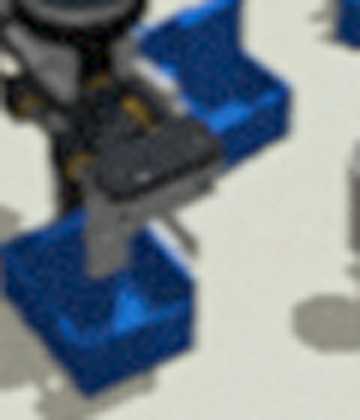

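```bash
python3 - <<'E'
from h import *
go([.4155,.0417,.0445],-67.3)
X,Y,Z=tilt(load("side",9),22.7,np.array([.4496,.056]))
q=(Z>60)&(Z<95)&(X<10)
print(q.sum(),np.percentile(X[q],[2,10,50,90,98]),np.percentile(Y[q],[2,10,50,90,98]))
# yaw from rear wall rim and -y wall line
for nm,m in (("rear",(Z>50)&(Z<66)&(X>15)),("ywall",(abs(Y+50)<5)&(Z<40))):
    l=cv2.fitLine(np.c_[X[m],Y[m]].astype(np.float32),cv2.DIST_HUBER,0,.001,.001).ravel();print(nm,m.sum(),l,np.degrees(np.arctan2(l[1],l[0])))
E
```

```text
t 6.85 tcp [0.439  0.0519 0.0582] yaw -67.27 zaxis [-1.1e-03 -1.0e-04 -1.0e+00] F [-0.44 -0.19 -0.28] T [ 0.02 -0.03  0.01] gap 0.028
turn 0.03 shift mm [ 0.4 25.6 13.8]
76 [-47.05504075 -44.97501419 -31.76111449 -19.11931946 -14.84735261] [-9.94765352 -7.53109091 -3.98729992  4.14342168 10.68497476]
rear 23 [ 3.3807254e-03 -9.9999428e-01  2.5604429e+01 -2.6728172e+01] -89.80629
ywall 128 [ 9.9999619e-01  2.7687240e-03 -1.1990516e+01 -4.8964691e+01] 0.15863639
```

Call:
move_arm([
  [0.4,0,0.008,0,0],
  [0.4,0,0.008,0,0],
  [0.4,0,0.008,0.004,0],
  [0.4,0,0,0.005,0],
  [0.4,0,0,0.004,0],
])

```text
t: 7.27
tool_pos: [0.4175, 0.0427, 0.0448]
orientation: [0.0, 0.832, -0.554, -0.0]
ft_force: [0.7, -0.6, -0.3]
finger_gap: 0.0376
```

Call:
move_arm([
  [0.3,0,0,0,0],
  [0.2,0,0,0,0],
  [0.15,0,0,0,0],
  [0.1,0,0,0,0],
  [0.05,0,0,0,0],
])

```text
t: 7.68
tool_pos: [0.4184, 0.0429, 0.0456]
orientation: [-0.0, 0.833, -0.554, 0.0]
ft_force: [0.4, 0.4, -0.5]
finger_gap: 0.0118
```

Call:
move_arm([
  [0,0,0,0,0],
  [0,0,0,-0.006,0],
  [0,0,0,-0.012,0],
  [0,0,0,-0.012,0],
  [0,0,0,0,0],
])

```text
t: 8.1
tool_pos: [0.4196, 0.0426, 0.0776]
orientation: [-0.001, 0.833, -0.554, 0.002]
ft_force: [0.5, -0.6, -1.5]
finger_gap: 0.0119
```

```bash
cat >> h.py <<'E'
def prof(s,yaw,c):
    X,Y,Z=tilt(s,yaw,c)
    m=(abs(Y+50)<5)
    for x in range(-60,90,8):
        q=m&(abs(X-x)<4)
        if q.sum()>2: print(x,q.sum(),Z[q].min().round(),Z[q].max().round())
E
python3 - <<'E'
from h import *
go([.4155,.0417,.0445],-67.3)
s=snap("side",10);crop(s,280,150,350,220,6,"pics/d11.png")
prof(s,22.7,st()[1][:2])
E
```

```text
t 8.1 tcp [0.4196 0.0426 0.0776] yaw -67.27 zaxis [ 3.9e-03 -7.0e-04 -1.0e+00] F [ 0.54 -0.56 -1.5 ] T [-0.04 -0.01  0.03] gap 0.0119
turn 0.03 shift mm [-0.8  4.3 33. ]
-12 12 44.0 76.0
-4 19 37.0 75.0
4 19 38.0 76.0
12 17 36.0 73.0
20 16 35.0 72.0
28 15 39.0 75.0
36 18 36.0 77.0
44 19 35.0 73.0
52 13 42.0 76.0
60 12 35.0 92.0
```

View pics/d11.png

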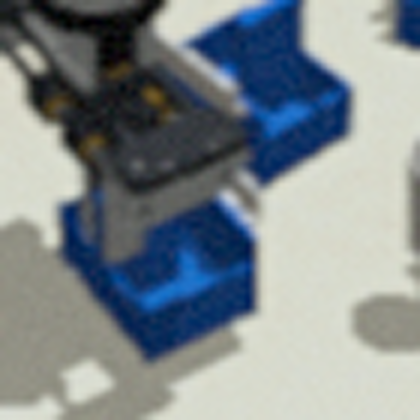

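Call:
move_arm([
  [0.12,0,0,0,0],
  [0.125,0,0,0,0],
  [0.126,0,0,0,0],
  [0.1265,0,0,0,0],
  [0.127,0,0,0,0],
])

```text
t: 8.57
tool_pos: [0.4179, 0.0429, 0.0751]
orientation: [0.0, 0.832, -0.554, -0.0]
ft_force: [0.2, -0.0, -2.0]
finger_gap: 0.0118
```

```bash
python3 - <<'E'
from h import *
go([.4155,.0417,.0445],-67.3)
s=snap("side",11);crop(s,280,150,350,220,6,"pics/d12.png")
prof(s,22.7,st()[1][:2])
E
```

```text
t 8.57 tcp [0.4179 0.0429 0.0751] yaw -67.29 zaxis [-8.e-04  2.e-04 -1.e+00] F [ 0.17 -0.01 -2.03] T [-0.03 -0.03 -0.01] gap 0.0118
turn 0.01 shift mm [ 0.2  2.6 30.6]
-12 17 38.0 70.0
-4 19 31.0 71.0
4 17 30.0 67.0
12 17 36.0 71.0
20 16 35.0 70.0
28 19 31.0 69.0
36 16 32.0 69.0
44 16 34.0 70.0
52 13 34.0 73.0
```

View pics/d12.png

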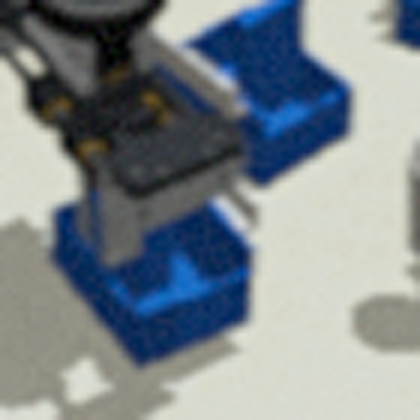

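Call:
move_arm([
  [0.1272,0,0,0,0],
  [0.1272,0,0,0,0],
  [0.1274,0,0,0,0],
  [0.1274,0,0,0,0],
  [0.1274,0,0,0,0],
])

```text
t: 9.03
tool_pos: [0.4182, 0.0429, 0.0755]
orientation: [-0.0, 0.833, -0.554, 0.0]
ft_force: [-0.2, -0.4, -1.1]
finger_gap: 0.0123
```

```bash
python3 - <<'E'
from h import *
go([.4155,.0417,.0445],-67.3)
s=snap("side",12);crop(s,280,150,350,220,6,"pics/d13.png")
prof(s,22.7,st()[1][:2])
E
```

```text
t 9.03 tcp [0.4182 0.0429 0.0755] yaw -67.29 zaxis [ 2.e-04  0.e+00 -1.e+00] F [-0.22 -0.36 -1.12] T [ 0.02  0.01 -0.01] gap 0.0123
turn 0.01 shift mm [ 0.  3. 31.]
-36 7 36.0 51.0
-28 17 33.0 71.0
-20 20 29.0 70.0
-12 19 19.0 64.0
-4 20 16.0 59.0
4 20 18.0 60.0
12 19 11.0 53.0
20 15 12.0 47.0
28 13 14.0 46.0
36 5 34.0 45.0
44 4 46.0 56.0
```

View pics/d13.png

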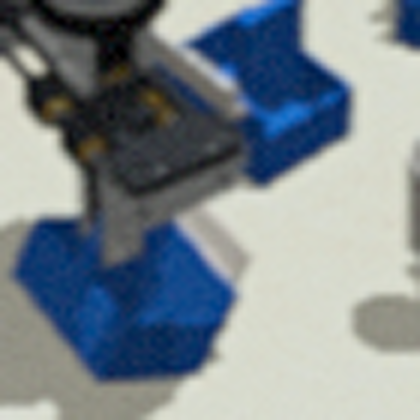

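Call:
move_arm([
  [0.1274,0,0,-0.004,0],
  [0.1274,0,0,-0.005,0],
  [0.1275,0,0,-0.005,0],
  [0.1275,0,0,0,0],
  [0.1275,0,0,0,0],
])

```text
t: 9.5
tool_pos: [0.4188, 0.0428, 0.0905]
orientation: [-0.0, 0.833, -0.554, 0.001]
ft_force: [-1.2, -0.0, 1.2]
finger_gap: 0.012
```

```bash
python3 - <<'E'
from h import *
go([.4155,.0417,.0445],-67.3)
s=snap("side",13);crop(s,280,150,350,220,6,"pics/d14.png")
prof(s,22.7,st()[1][:2])
E
```

```text
t 9.5 tcp [0.4188 0.0428 0.0905] yaw -67.28 zaxis [ 1.7e-03 -3.0e-04 -1.0e+00] F [-1.24 -0.02  1.23] T [0.   0.08 0.03] gap 0.012
turn 0.02 shift mm [-0.4  3.6 46. ]
-36 9 35.0 57.0
-28 16 36.0 72.0
-20 21 24.0 68.0
-12 18 22.0 65.0
-4 18 20.0 60.0
4 18 9.0 57.0
12 17 15.0 51.0
20 17 4.0 54.0
28 12 17.0 44.0
36 5 31.0 40.0
44 4 47.0 57.0
```

View pics/d14.png

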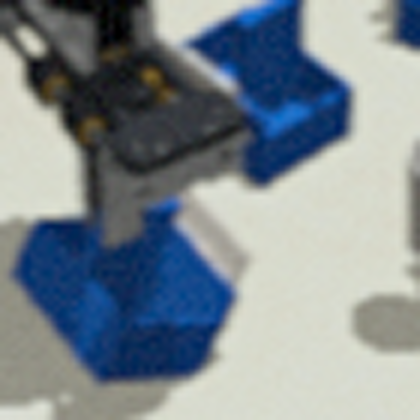

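Call:
move_arm([
  [0.1274,0,-0.003,0.0,0],
  [0.1274,0,-0.003,0,0],
  [0.1274,0,-0.003,0,0],
  [0.1274,0,-0.003,-0.001,0],
  [0.1274,0,-0.003,-0.001,0],
])

```text
t: 9.97
tool_pos: [0.4319, 0.0489, 0.091]
orientation: [0.0, 0.833, -0.554, -0.0]
ft_force: [0.2, -0.6, -1.5]
finger_gap: 0.0118
```

```bash
python3 - <<'E'
from h import *
go([.4155,.0417,.0445],-67.3)
s=snap("side",14);crop(s,280,150,350,220,6,"pics/d15.png")
prof(s,22.7,st()[1][:2])
E
```

```text
t 9.97 tcp [0.4319 0.0489 0.091 ] yaw -67.28 zaxis [-9.e-04  3.e-04 -1.e+00] F [ 0.2  -0.62 -1.53] T [-0.15  0.02  0.02] gap 0.0118
turn 0.02 shift mm [ 0.3 17.9 46.6]
-44 10 45.0 356.0
-36 17 36.0 72.0
-28 19 32.0 75.0
-20 18 22.0 70.0
-12 21 17.0 64.0
-4 22 11.0 57.0
4 19 8.0 55.0
12 14 9.0 48.0
20 8 19.0 39.0
28 3 38.0 41.0
36 4 39.0 51.0
```

View pics/d15.png

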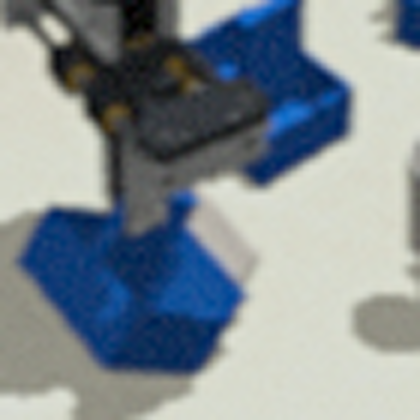

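Call:
move_arm([
  [0.1274,0,-0.003,0.0,0],
  [0.1274,0,-0.003,0,0],
  [0.1274,0,-0.003,0,0],
  [0.1274,0,0,0,0],
  [0.1,0,0,0,0],
])

```text
t: 10.43
tool_pos: [0.4405, 0.0523, 0.0915]
orientation: [-0.0, 0.833, -0.554, 0.0]
ft_force: [0.3, 1.4, -0.3]
finger_gap: 0.0118
```

Call:
move_arm([
  [0,0,0,0,0],
  [0,0,0,0,0],
  [0,0,0,0,0],
  [0,0,0,0,0],
  [0,0,0,0,0],
])

```text
t: 10.85
tool_pos: [0.4403, 0.0522, 0.0915]
orientation: [-0.0, 0.832, -0.554, 0.0]
ft_force: [1.1, 1.5, 0.2]
finger_gap: 0.0114
```

```bash
python3 - <<'E'
from h import *
go([.4155,.0417,.0445],-67.3)
s=snap("side",15);crop(s,280,150,350,220,6,"pics/d16.png")
prof(s,22.7,st()[1][:2])
E
```

```text
t 10.85 tcp [0.4403 0.0522 0.0915] yaw -67.29 zaxis [ 4.e-04  2.e-04 -1.e+00] F [1.08 1.45 0.17] T [ 0.32 -0.26 -0.01] gap 0.0114
turn 0.01 shift mm [ 0.1 27.  47. ]
-52 6 47.0 64.0
-44 12 41.0 72.0
-36 15 36.0 72.0
-28 26 26.0 78.0
-20 21 24.0 71.0
-12 21 18.0 63.0
-4 17 8.0 58.0
4 19 10.0 53.0
12 8 21.0 43.0
20 6 30.0 43.0
28 4 36.0 48.0
```

View pics/d16.png

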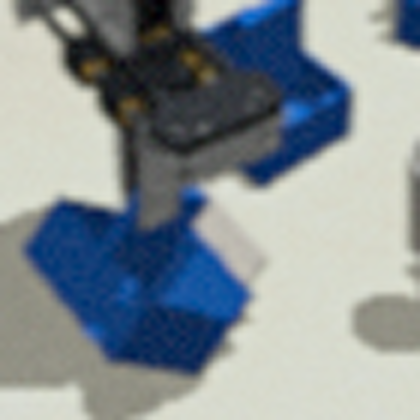

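Call:
move_arm([
  [0,0,0,-0.01,0],
  [0,0,0,-0.02,0],
  [0,0,0,-0.025,4.9],
  [0,0,0,-0.025,4.9],
  [0,0,0,-0.02,0],
])

```text
t: 11.32
tool_pos: [0.4401, 0.0519, 0.1935]
orientation: [0.0, 0.781, -0.624, 0.0]
ft_force: [0.6, -0.3, -1.6]
finger_gap: 0.0122
```

```bash
python3 - <<'E'
from h import *
s,p,R=st();print(inrack(p))
go(rk(-.15,-.003,.195),-77.05)
s=snap("side",16);crop(s,280,130,380,230,6,"pics/d17.png")
E
```

```text
(np.float64(-178.58235791211425), np.float64(186.65658178583456), np.float64(193.51791103570446))
t 11.32 tcp [0.4401 0.0519 0.1935] yaw -77.25 zaxis [ 5.e-04 -8.e-04 -1.e+00] F [ 0.62 -0.32 -1.63] T [ 0.02 -0.11  0.01] gap 0.0122
turn -0.2 shift mm [189.7 -28.6  -1.3]
```

View pics/d17.png

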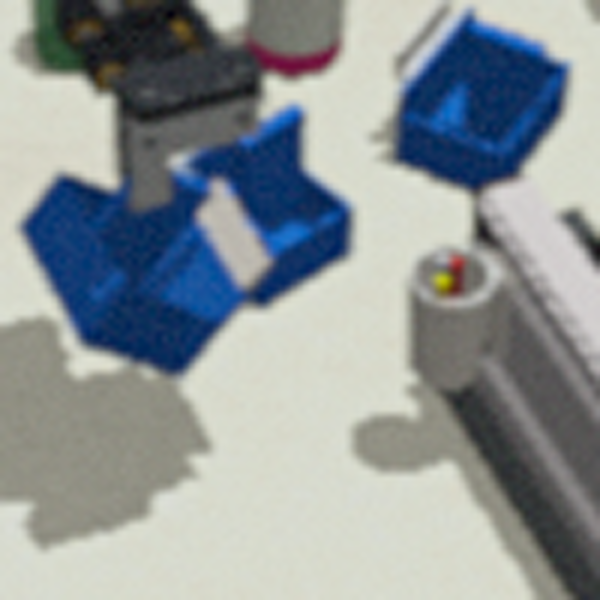

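Call:
move_arm([
  [0,0.03,0,0,0],
  [0,0.041,0,0,0],
  [0,0.041,0,0,0],
  [0,0.041,0,0,0],
  [0,0.036,0,0,0],
])

```text
t: 11.78
tool_pos: [0.482, -0.1343, 0.1908]
orientation: [0.0, 0.782, -0.623, -0.0]
ft_force: [0.3, 0.4, -1.3]
finger_gap: 0.0116
```

Call:
move_arm([
  [0,0,-0.01,0,0],
  [0,0,-0.01,0,0],
  [0,0,0,0,0],
  [0,0,0,0,0],
  [0,0,0,0,0],
])

```text
t: 12.2
tool_pos: [0.5016, -0.1262, 0.191]
orientation: [0.0, 0.783, -0.622, -0.001]
ft_force: [0.1, 0.0, -2.7]
finger_gap: 0.0119
```

```bash
python3 - <<'E'
from h import *
s,p,R=st();print(inrack(p))
go(rk(-.15,-.003,.195),-77.05)
s=snap("side",17);crop(s,280,150,420,270,5.5,"pics/d18.png")
t=snap("top",17);crop(t,260,80,420,240,4,"pics/d19.png")
E
```

```text
(np.float64(-158.6022425021094), np.float64(-0.6350753526338968), np.float64(191.02152269385977))
t 12.2 tcp [ 0.5016 -0.1262  0.191 ] yaw -76.95 zaxis [-1.1e-03  4.0e-04 -1.0e+00] F [ 0.05  0.04 -2.7 ] T [ 0.05 -0.02  0.01] gap 0.0119
turn 0.1 shift mm [ 2.4 -8.6 -4. ]
```

View pics/d18.png

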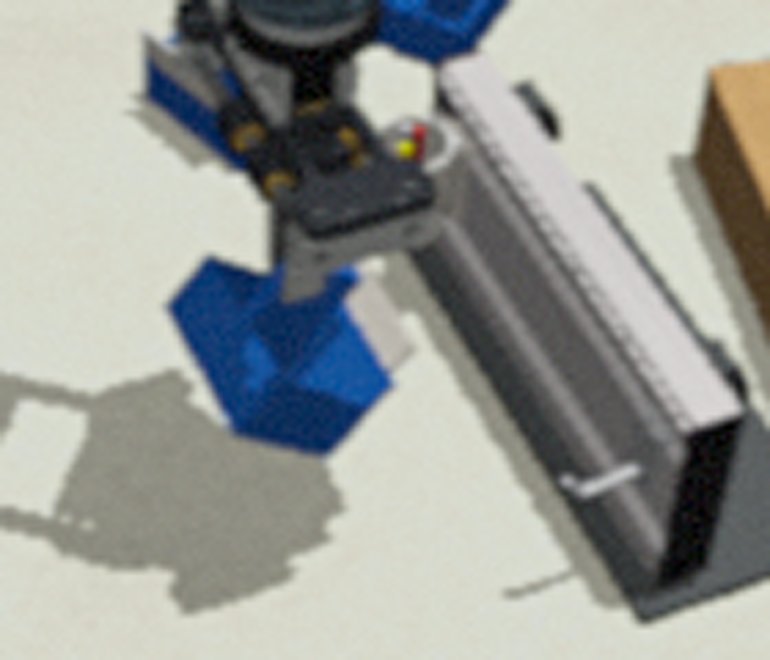

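View pics/d19.png

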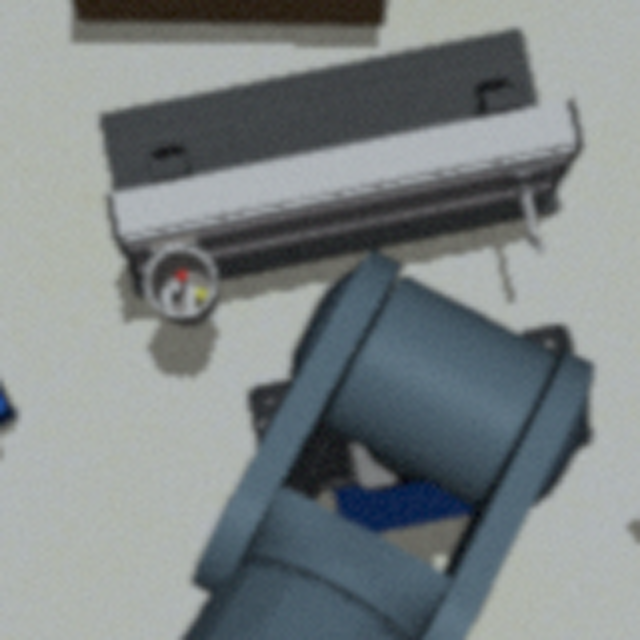

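```bash
python3 - <<'E'
from h import *
p=np.array([.5016,-.1262]);zt=191.
s=load("side",17)
X,Y,Z=tilt(s,12.95,p)
m=(abs(Y+50)<4)&(Z<250)
pts=np.c_[X[m],Z[m]-zt].astype(np.float32);print(len(pts))
r=cv2.minAreaRect(pts);print(r,cv2.boxPoints(r).round(1).tolist())
img=np.full((400,400,3),255,np.uint8)
for x,z in pts: cv2.circle(img,(int(200+x*2.2),int(120-z*2.2)),2,(255,0,0),-1)
# lip: white-ish pixels near
w=cloud(s);hsv=cv2.cvtColor(s["pixels"],cv2.COLOR_RGB2HSV)
c=(w[...,:2]-p);X2=c@RX*1000;Y2=c@RL*1000;Z2=w[...,2]*1000-zt
k=(X2>0)&(X2<90)&(abs(Y2)<60)&(Z2>-100)&(Z2<45)&(hsv[...,1]<90)&(w[...,2]>.03)
for x,z in zip(X2[k],Z2[k]): cv2.circle(img,(int(200+x*2.2),int(120-z*2.2)),1,(0,0,255),-1)
print("lip",k.sum(),np.percentile(X2[k],[2,25,50,75,98]).round(1),np.percentile(Z2[k],[2,25,50,75,98]).round(1),np.percentile(Y2[k],[2,98]))
cv2.circle(img,(200,120),3,(0,160,0),-1);cv2.imwrite("pics/e1.png",img)
b=(abs(Y)<70)&(Z<250);print("Y range",np.percentile(Y[b],[1,99]))
E
```

```text
201
((-12.984973907470703, -46.43742370605469), (55.10309600830078, 78.74479675292969), 58.589691162109375) [[-60.900001525878906, -49.400001525878906], [6.300000190734863, -90.5], [35.0, -43.400001525878906], [-32.20000076293945, -2.4000000953674316]]
lip 141 [ 0.5 40.6 45.7 50.5 55.5] [-85.8 -48.9 -43.3 -39.5  18.2] [-48.99520791  27.67645027]
Y range [-52.16235865  48.23000842]
```

View pics/e1.png

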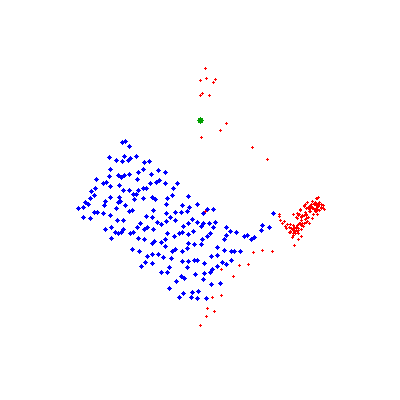

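Call:
move_arm([
  [0,0.002,-0.015,0.004,0],
  [0,0,-0.015,0.004,0],
  [0,0,-0.015,0.004,0],
  [0,0,-0.01,0.003,0],
  [0,0,0,0,0],
])

```text
t: 12.72
tool_pos: [0.5567, -0.1164, 0.1759]
orientation: [0.0, 0.783, -0.622, -0.0]
ft_force: [-0.4, 0.4, -1.9]
finger_gap: 0.0119
```

```bash
cat >> h.py <<'E'
def xz(s,name,p,sc=2.2):
    "scatter in rack frame, mm, rack x right (0 at px 400), z up (G=129.5 at px 300)"
    w=cloud(s);hsv=cv2.cvtColor(s["pixels"],cv2.COLOR_RGB2HSV)
    c=(w[...,:2]-RO);X=c@RX*1000+.8;Y=c@RL*1000;Z=w[...,2]*1000+.8-129.5
    near=(X>-170)&(X<40)&(Z>-110)&(Z<70)
    yc=inrack(p)[1]
    img=np.full((500,600,3),255,np.uint8);q=4
    def dot(k,col,r):
        for x,z in zip(X[k],Z[k]): cv2.circle(img,(int(450+x*3),int(250-z*3)),r,col,-1)
    blue=(hsv[...,0]>100)&(hsv[...,0]<125)&(hsv[...,1]>120)
    dot(near&blue&(abs(Y-yc+50)<5),(255,0,0),2)
    dot(near&~blue&(abs(Y-yc)<55)&(X>-60),(0,0,255),1)
    for d,col in((0,(0,160,0)),(18,(0,160,0)),(34,(0,0,0))): cv2.line(img,(430,250-d*3),(470,250-d*3),col,1)
    cv2.line(img,(450,130),(450,480),(180,180,180),1)
    cv2.circle(img,(int(450+inrack(p)[0]*3),int(250-(p[2]*1000-129.5)*3)),4,(0,160,0),-1)
    cv2.imwrite(name,img)
E
python3 - <<'E'
from h import *
s,p,R=st();print(inrack(p))
go(rk(-.051,-.003,.175),-77.05)
s=snap("side",18);xz(s,"pics/e2.png",p);crop(s,300,150,420,250,6,"pics/d20.png")
E
```

```text
(np.float64(-102.72854054440566), np.float64(-3.4479795092352776), np.float64(175.8626428439534))
t 12.72 tcp [ 0.5567 -0.1164  0.1759] yaw -76.99 zaxis [-6.e-04  4.e-04 -1.e+00] F [-0.43  0.44 -1.86] T [ 0.01  0.04 -0.03] gap 0.0119
turn 0.06 shift mm [ -0.4 -51.7   0.8]
```

View pics/e2.png

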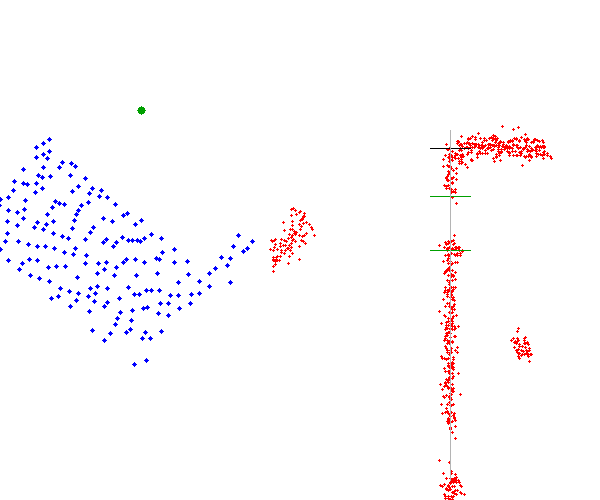

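View pics/d20.png

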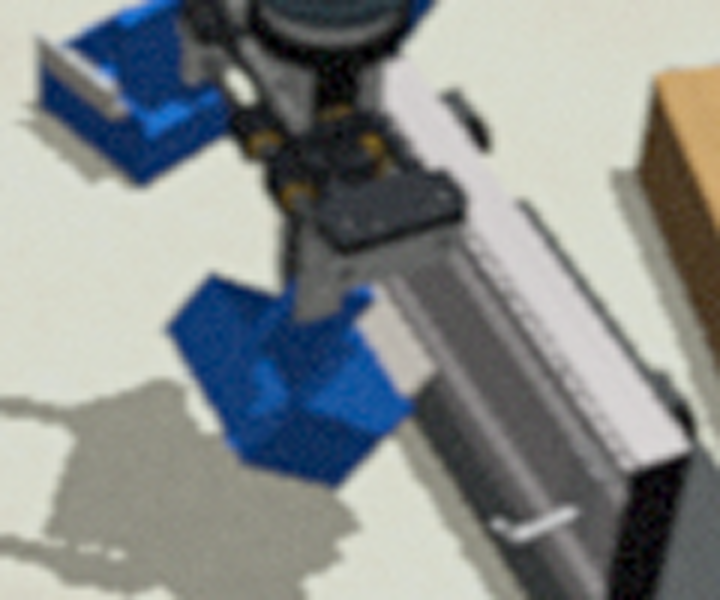

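Call:
move_arm([
  [0,0,-0.008,0.0005,0],
  [0,0,-0.01,0,0],
  [0,0,-0.01,0,0],
  [0,0,-0.005,0,0],
  [0,0,0,0,0],
])

```text
t: 13.18
tool_pos: [0.5893, -0.1097, 0.1762]
orientation: [-0.0, 0.782, -0.623, 0.0]
ft_force: [-0.2, 0.3, -2.2]
finger_gap: 0.0117
```

Call:
move_arm([
  [0,0,-0.003,0,0],
  [0,0,-0.003,0,0],
  [0,0,-0.002,0,0],
  [0,0,-0.002,0,0],
  [0,0,0,0,0],
])

```text
t: 13.6
tool_pos: [0.5982, -0.1076, 0.176]
orientation: [-0.0, 0.782, -0.623, 0.0]
ft_force: [0.7, -0.1, -1.4]
finger_gap: 0.0118
```

```bash
python3 - <<'E'
from h import *
s,p,R=st();print(inrack(p))
go(rk(-.051,-.003,.175),-77.05)
s=snap("side",19);xz(s,"pics/e3.png",p);crop(s,310,140,430,240,6,"pics/d21.png")
E
```

```text
(np.float64(-60.32392357911389), np.float64(-4.2327013020636235), np.float64(175.95356691825296))
t 13.6 tcp [ 0.5982 -0.1076  0.176 ] yaw -77.08 zaxis [ 0.  0. -1.] F [ 0.69 -0.07 -1.43] T [-0.04  0.02  0.04] gap 0.0118
turn -0.03 shift mm [-1.2 -9.3  1. ]
```

View pics/e3.png

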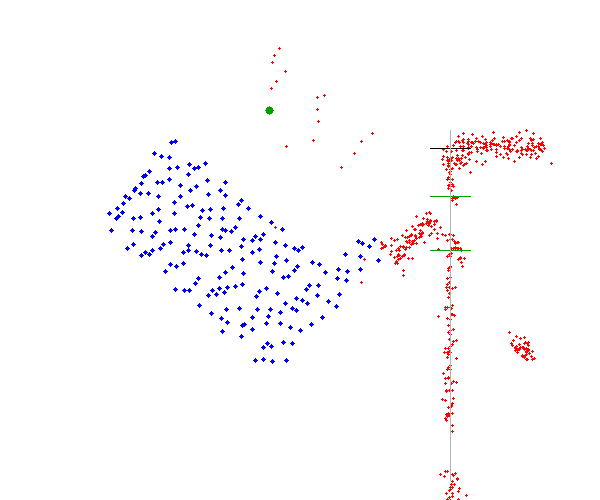

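View pics/d21.png

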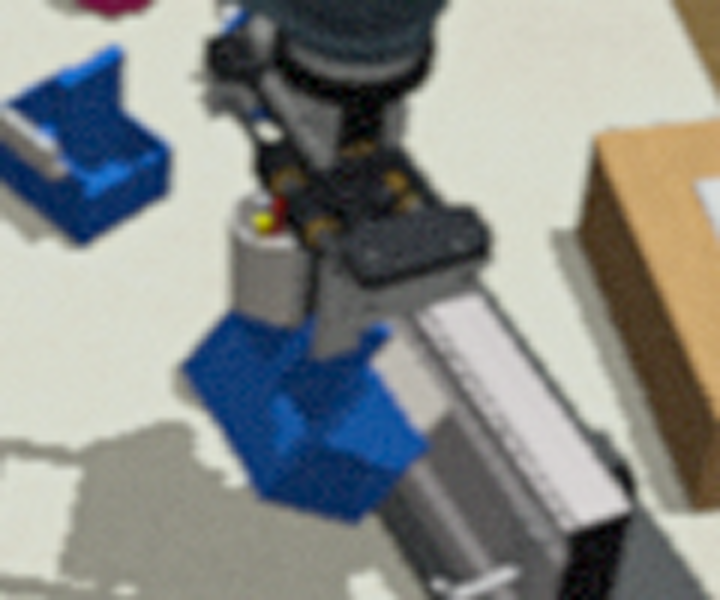

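Call:
move_arm([
  [0,-0.001,-0.002,0,0],
  [0,-0.0005,-0.002,0,0],
  [0,0,-0.002,0,0],
  [0,0,-0.002,0,0],
  [0,0,-0.001,0,0],
])

```text
t: 14.07
tool_pos: [0.6067, -0.1041, 0.176]
orientation: [-0.0, 0.782, -0.623, 0.0]
ft_force: [-0.9, 0.0, -1.6]
finger_gap: 0.0116
```

```bash
python3 - <<'E'
from h import *
s,p,R=st();print(inrack(p))
go(rk(-.044,-.003,.1825),-77.05)
s=snap("side",20);xz(s,"pics/e4.png",p)
E
```

```text
(np.float64(-51.23068445104053), np.float64(-2.729532023762198), np.float64(175.96747262831875))
t 14.07 tcp [ 0.6067 -0.1041  0.176 ] yaw -77.08 zaxis [ 1.e-04 -0.e+00 -1.e+00] F [-0.94  0.02 -1.61] T [ 0.02  0.04 -0.01] gap 0.0116
turn -0.03 shift mm [ 0.3 -7.2 -6.5]
```

View pics/e4.png

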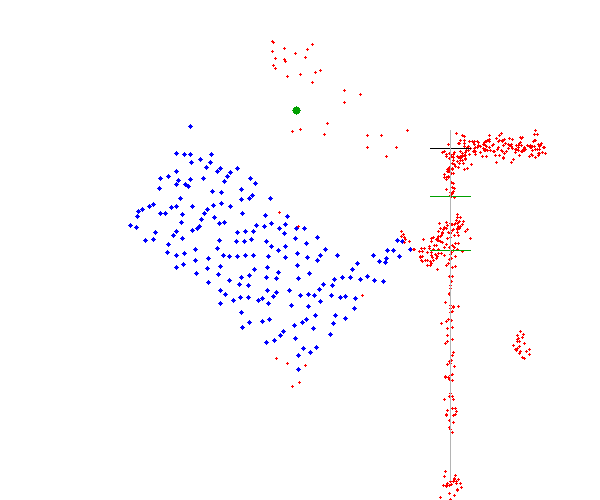

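Call:
move_arm([
  [0,0,-0.0015,-0.001,0],
  [0,0,-0.0015,-0.0015,0],
  [0,0,-0.0015,-0.0015,0],
  [0,0,-0.0015,-0.0015,0],
  [0,0,-0.001,-0.001,0],
])

```text
t: 14.53
tool_pos: [0.6123, -0.1028, 0.1822]
orientation: [0.001, 0.782, -0.623, -0.001]
ft_force: [-6.5, -1.1, -1.3]
finger_gap: 0.0122
```

```bash
python3 - <<'E'
from h import *
s,p,R=st();print(inrack(p))
go(rk(-.044,-.003,.1825),-77.05)
s=snap("side",21);xz(s,"pics/e5.png",p)
E
```

```text
(np.float64(-45.48558524282321), np.float64(-2.6367329504784394), np.float64(182.22647914441387))
t 14.53 tcp [ 0.6123 -0.1028  0.1822] yaw -77.07 zaxis [-3.3e-03 -2.0e-04 -1.0e+00] F [-6.54 -1.12 -1.33] T [-0.35  1.36  0.02] gap 0.0122
turn -0.02 shift mm [ 0.4 -1.5 -0.3]
```

View pics/e5.png

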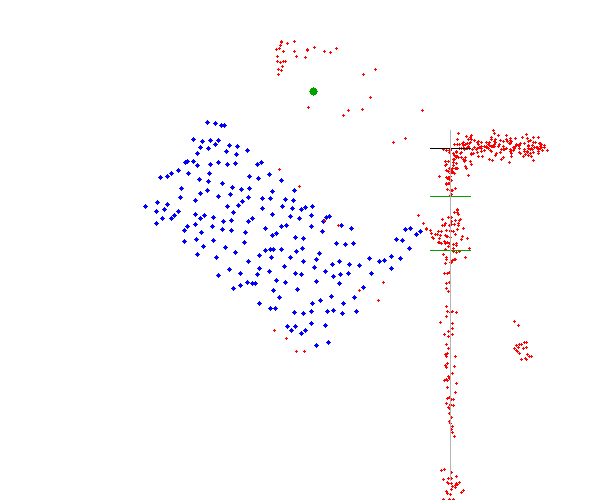

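Call:
move_arm([
  [0,0,0.002,0,0],
  [0,0,0,-0.001,0],
  [0,0,0,-0.001,0],
  [0,0,-0.001,0,0],
  [0,0,0,0,0],
])

```text
t: 15.0
tool_pos: [0.6129, -0.1028, 0.1849]
orientation: [-0.0, 0.782, -0.623, 0.001]
ft_force: [-0.3, -0.6, -2.2]
finger_gap: 0.0116
```

```bash
python3 - <<'E'
from h import *
s,p,R=st();print(inrack(p))
go(rk(-.044,-.003,.1825),-77.05)
E
```

```text
(np.float64(-44.88021924318063), np.float64(-2.854544953188138), np.float64(184.93169208740912))
t 15.0 tcp [ 0.6129 -0.1028  0.1849] yaw -77.08 zaxis [ 1.6e-03 -2.0e-04 -1.0e+00] F [-0.27 -0.59 -2.18] T [ 0.07  0.04 -0.05] gap 0.0116
turn -0.03 shift mm [ 0.1 -0.9  2.4]
```

Call:
move_arm([
  [0.12,0,0,0,0],
  [0.1265,0,0,0,0],
  [0.1271,0,0.001,0.001,0],
  [0.1273,0,0.0015,0.001,0],
  [0.1273,0,0.0015,0.0015,0],
])

```text
t: 15.42
tool_pos: [0.6081, -0.1038, 0.1809]
orientation: [0.0, 0.782, -0.623, -0.0]
ft_force: [-1.1, 0.4, -0.7]
finger_gap: 0.012
```

```bash
python3 - <<'E'
from h import *
s,p,R=st();print(inrack(p))
go(rk(-.0533,-.003,.1295+.0433),-77.05)
s=snap("side",22);xz(s,"pics/e6.png",p)
E
```

```text
(np.float64(-49.78851774789282), np.float64(-2.732275676487247), np.float64(180.8978882537631))
t 15.42 tcp [ 0.6081 -0.1038  0.1809] yaw -77.08 zaxis [-4.e-04 -1.e-04 -1.e+00] F [-1.14  0.4  -0.67] T [-0.02  0.17  0.01] gap 0.012
turn -0.03 shift mm [0.3 3.5 8.1]
```

View pics/e6.png

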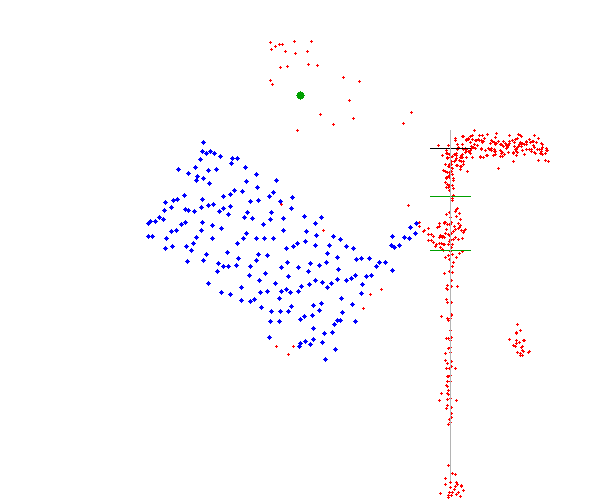

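Call:
move_arm([
  [0.1273,0,0.001,0.0015,0],
  [0.1273,0,0.001,0.0015,0],
  [0.1273,0,0.001,0.0015,0],
  [0.1273,0,0.001,0.0015,0],
  [0.1273,0,0.001,0.0015,0],
])

```text
t: 15.88
tool_pos: [0.6033, -0.1049, 0.1733]
orientation: [0.0, 0.782, -0.623, -0.0]
ft_force: [-1.9, -0.6, -0.2]
finger_gap: 0.0122
```

```bash
python3 - <<'E'
from h import *
s,p,R=st();print(inrack(p))
go(rk(-.0603,-.003,.1295+.033),-77.05)
s=snap("side",23);xz(s,"pics/e7.png",p)
E
```

```text
(np.float64(-54.66170604389389), np.float64(-2.7212742680325688), np.float64(173.29944124820133))
t 15.88 tcp [ 0.6033 -0.1049  0.1733] yaw -77.09 zaxis [-1.e-04 -0.e+00 -1.e+00] F [-1.91 -0.57 -0.18] T [-0.01  0.31 -0.02] gap 0.0122
turn -0.04 shift mm [ 0.3  5.6 10.8]
```

View pics/e7.png

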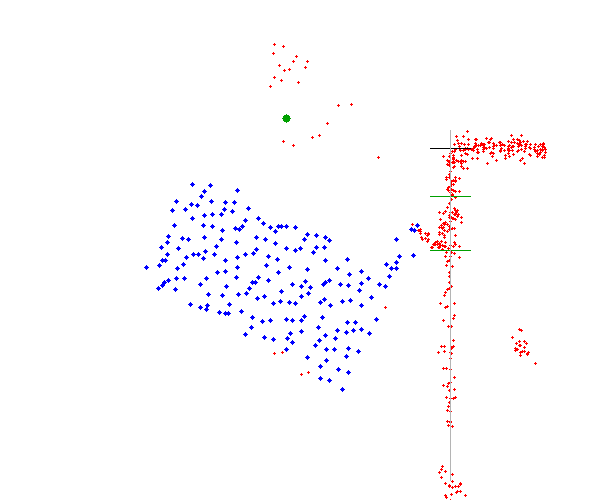

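Call:
move_arm([
  [0.1,0,0.001,0,0],
  [0,0,0,-0.001,0],
  [0,0,0,-0.002,0],
  [0,0,0,-0.002,0],
  [0,0,0,0,0],
])

```text
t: 16.35
tool_pos: [0.6028, -0.1046, 0.1772]
orientation: [-0.001, 0.782, -0.623, -0.0]
ft_force: [4.8, 0.1, -9.0]
finger_gap: 0.0119
```

```bash
python3 - <<'E'
from h import *
s,p,R=st();print(inrack(p))
go(rk(-.0603,-.003,.1295+.033),-77.05)
s=snap("side",24);xz(s,"pics/e8.png",p);crop(s,310,140,430,240,6,"pics/d22.png")
E
```

```text
(np.float64(-55.10543443567573), np.float64(-2.330104155031062), np.float64(177.233370332066))
t 16.35 tcp [ 0.6028 -0.1046  0.1772] yaw -77.09 zaxis [ 8.e-04  1.e-03 -1.e+00] F [ 4.77  0.07 -9.04] T [-0.   -0.63 -0.07] gap 0.0119
turn -0.04 shift mm [ 0.7  5.2 14.7]
```

View pics/e8.png

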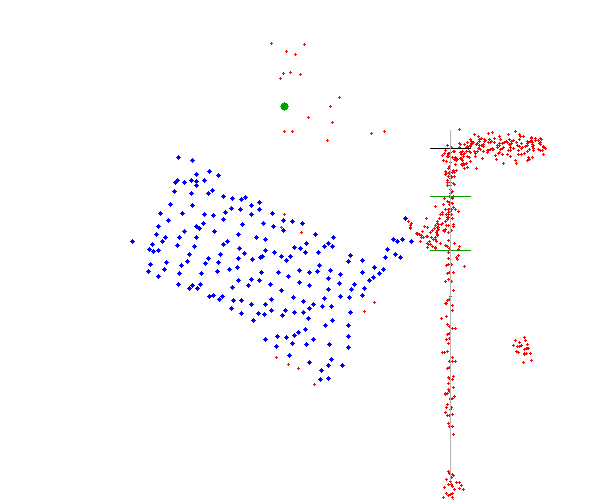

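View pics/d22.png

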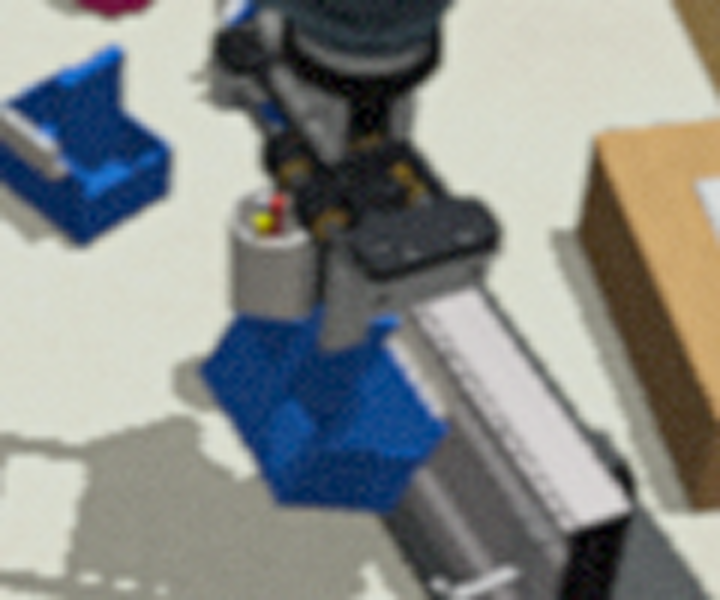

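Call:
move_arm([
  [0,0,0,0.002,0],
  [0,0,0,0.002,0],
  [0,0,-0.0005,0.001,0],
  [0,0,-0.0005,0,0],
  [0,0,0,0,0],
])

```text
t: 16.82
tool_pos: [0.6037, -0.105, 0.1738]
orientation: [-0.0, 0.782, -0.623, 0.0]
ft_force: [0.3, 0.6, -1.5]
finger_gap: 0.0114
```

```bash
python3 - <<'E'
from h import *
s,p,R=st();print(inrack(p))
go(rk(-.0603,-.003,.1295+.033),-77.05)
s=snap("side",25);xz(s,"pics/e9.png",p)
E
```

```text
(np.float64(-54.330886986866474), np.float64(-2.8490843382846234), np.float64(173.84894631695863))
t 16.82 tcp [ 0.6037 -0.105   0.1738] yaw -77.08 zaxis [ 5.e-04 -2.e-04 -1.e+00] F [ 0.31  0.62 -1.51] T [ 0.03 -0.03 -0.03] gap 0.0114
turn -0.03 shift mm [ 0.1  6.  11.3]
```

View pics/e9.png

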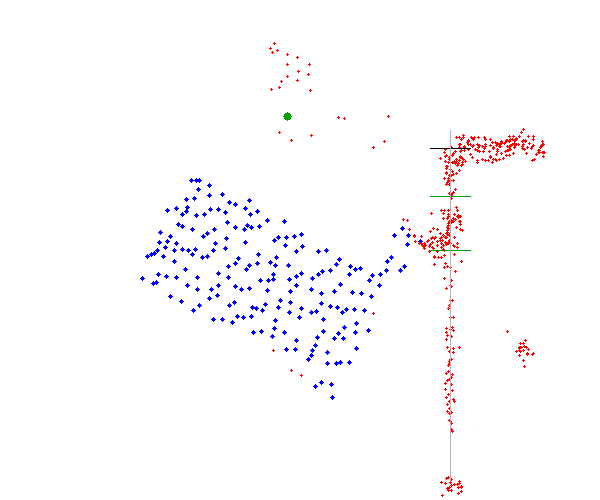

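Call:
move_arm([
  [0,0,-0.0007,0,0],
  [0,0,-0.0007,0,0],
  [0,0,-0.0007,0,0],
  [0,0,-0.0005,0,0],
  [0,0,0,0,0],
])

```text
t: 17.28
tool_pos: [0.6046, -0.1048, 0.1741]
orientation: [0.002, 0.782, -0.623, -0.001]
ft_force: [-8.1, -1.4, 4.2]
finger_gap: 0.0114
```

Call:
move_arm([
  [0,0,0.001,0,0],
  [0,0,0,-0.001,0],
  [0,0,0,-0.001,0],
  [0,0,0,-0.001,0],
  [0,0,0,0,0],
])

```text
t: 17.7
tool_pos: [0.6055, -0.1044, 0.1767]
orientation: [-0.0, 0.782, -0.623, 0.0]
ft_force: [-0.3, 0.1, -1.4]
finger_gap: 0.0116
```

```bash
python3 - <<'E'
from h import *
s,p,R=st();print(inrack(p))
go(rk(-.0603,-.003,.1295+.033),-77.05)
s=snap("side",26);xz(s,"pics/e10.png",p)
E
```

```text
(np.float64(-52.459484801671785), np.float64(-2.733771122124192), np.float64(176.70083635323692))
t 17.7 tcp [ 0.6055 -0.1044  0.1767] yaw -77.08 zaxis [ 1.1e-03  1.0e-04 -1.0e+00] F [-0.3   0.12 -1.36] T [0.   0.24 0.01] gap 0.0116
turn -0.03 shift mm [ 0.3  7.9 14.2]
```

View pics/e10.png

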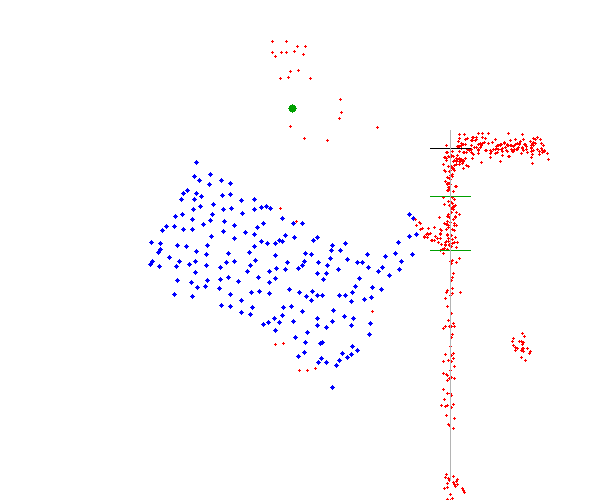

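Call:
move_arm([
  [0,0,-0.0005,-0.0005,0],
  [0,0,-0.0005,-0.0005,0],
  [0,0,-0.0005,-0.0005,0],
  [0,0,-0.0005,0,0],
  [0,0,0,0,0],
])

```text
t: 18.17
tool_pos: [0.6064, -0.1041, 0.1778]
orientation: [0.001, 0.782, -0.623, -0.001]
ft_force: [-4.4, -0.6, -0.6]
finger_gap: 0.0115
```

```bash
python3 - <<'E'
from h import *
s,p,R=st();print(inrack(p),s["ft_force"])
E
```

```text
(np.float64(-51.50349640979314), np.float64(-2.6648145915963304), np.float64(177.81230238339938)) [-4.38440543 -0.58780527 -0.57339806]
```

Call:
move_arm([
  [0,0,0.0005,-0.0005,0],
  [0,0,0,-0.001,0],
  [0,0,0,-0.0005,0],
  [0,0,0,0,0],
  [0,0,0,0,0],
])

```text
t: 18.58
tool_pos: [0.6071, -0.1042, 0.1804]
orientation: [-0.0, 0.782, -0.623, 0.001]
ft_force: [-0.5, 0.3, -1.4]
finger_gap: 0.0117
```

```bash
python3 - <<'E'
from h import *
s,p,R=st();print(inrack(p),s["ft_force"])
s=snap("side",27);xz(s,"pics/e11.png",p)
E
```

```text
(np.float64(-50.864215251797646), np.float64(-2.827431728901307), np.float64(180.3799528645211)) [-0.51139701  0.3260449  -1.44358506]
```

View pics/e11.png

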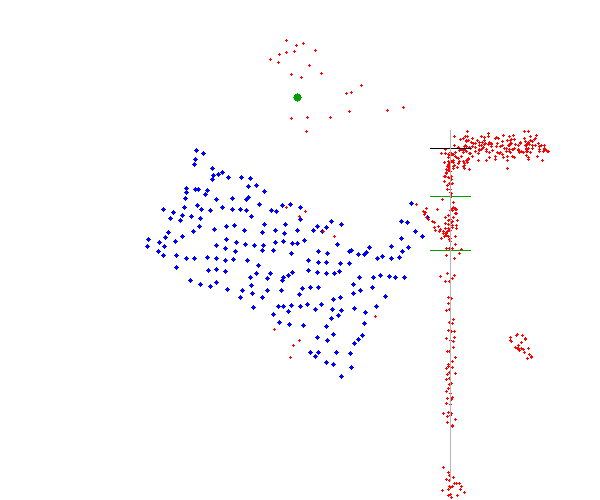

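Call:
move_arm([
  [0,0,-0.0007,0,0],
  [0,0,-0.0007,0,0],
  [0,0,-0.0006,0,0],
  [0,0,0,0,0],
  [0,0,0,0,0],
])

```text
t: 19.05
tool_pos: [0.6085, -0.1037, 0.1799]
orientation: [-0.0, 0.782, -0.623, -0.0]
ft_force: [0.5, -0.5, -1.8]
finger_gap: 0.0115
```

```bash
python3 - <<'E'
from h import *
s,p,R=st();print(inrack(p),s["ft_force"])
E
```

```text
(np.float64(-49.356646960041175), np.float64(-2.7219191068216873), np.float64(179.9322192751409)) [ 0.48558158 -0.50043235 -1.75015859]
```

Call:
move_arm([
  [0.12,0,-0.0005,0,0],
  [0.127,0,0,0.001,0],
  [0.1273,0,0,0.002,0],
  [0.1273,0,0.0005,0.002,0],
  [0.1273,0,0.0005,0.002,0],
])

```text
t: 19.47
tool_pos: [0.6079, -0.1038, 0.1726]
orientation: [-0.0, 0.782, -0.623, -0.0]
ft_force: [-0.3, 0.3, -1.9]
finger_gap: 0.0116
```

```bash
python3 - <<'E'
from h import *
s,p,R=st();print(inrack(p),s["ft_force"])
s=snap("side",28);xz(s,"pics/e12.png",p)
E
```

```text
(np.float64(-49.95185816440251), np.float64(-2.677668613800969), np.float64(172.5854940353164)) [-0.2778893   0.25634955 -1.90737988]
```

View pics/e12.png

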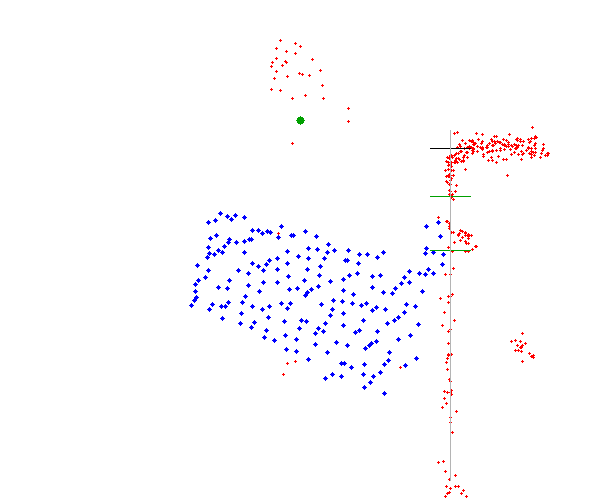

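Call:
move_arm([
  [0.1273,0,0.002,0.0025,0],
  [0.1273,0,0.002,0.0025,0],
  [0.1273,0,0.002,0.0025,0],
  [0.1273,0,0.002,0.0025,0],
  [0.1273,0,0.002,0.0025,0],
])

```text
t: 19.93
tool_pos: [0.598, -0.1061, 0.1602]
orientation: [-0.0, 0.782, -0.623, 0.0]
ft_force: [0.2, 0.4, -2.4]
finger_gap: 0.0122
```

```bash
python3 - <<'E'
from h import *
s,p,R=st();print(inrack(p),s["ft_force"])
s=snap("side",29);xz(s,"pics/e13.png",p)
E
```

```text
(np.float64(-60.08481454380951), np.float64(-2.695365992301776), np.float64(160.17829977120337)) [ 0.15723304  0.36143197 -2.38575983]
```

View pics/e13.png

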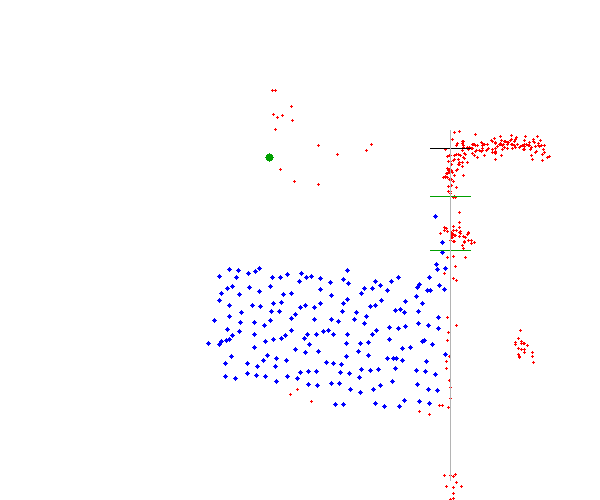

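Call:
move_arm([
  [0.1273,0,0.001,0.0018,0],
  [0.1273,0,0.001,0.0018,0],
  [0.1273,0,0.0008,0.0018,0],
  [0.1273,0,0.0005,0.0018,0],
  [0.1273,0,0,0.001,0],
])

```text
t: 20.4
tool_pos: [0.595, -0.1069, 0.1524]
orientation: [0.0, 0.782, -0.623, 0.0]
ft_force: [0.1, 1.0, 0.9]
finger_gap: 0.0116
```

```bash
python3 - <<'E'
from h import *
s,p,R=st();print(inrack(p),s["ft_force"])
s=snap("side",30);xz(s,"pics/e14.png",p)
E
```

```text
(np.float64(-63.230778133221534), np.float64(-2.7552657743578766), np.float64(152.393614903189)) [0.06655929 1.03906528 0.94306054]
```

View pics/e14.png

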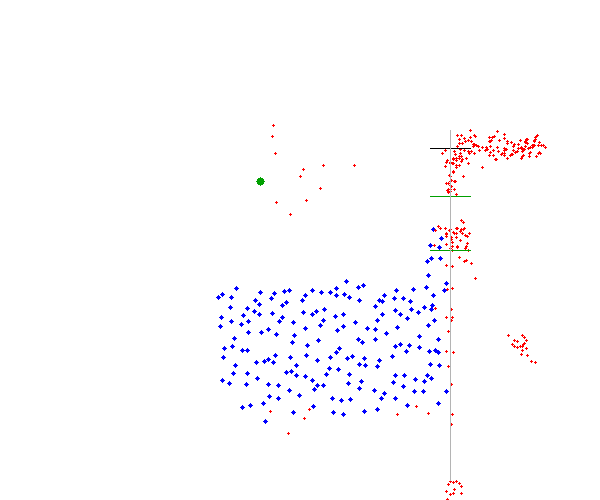

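Call:
move_arm([
  [0.1276,0,0,0,0],
  [0.129,0,0,0,0],
  [0.14,0,0,0,0],
  [0.18,0,0,0,0],
  [0.22,0,0,0,0],
])

```text
t: 20.87
tool_pos: [0.5952, -0.1069, 0.1524]
orientation: [-0.0, 0.782, -0.623, 0.0]
ft_force: [-0.1, 0.9, -0.1]
finger_gap: 0.0196
```

```bash
python3 - <<'E'
from h import *
s,p,R=st();print(inrack(p),s["ft_force"],s["finger_gap"])
s=snap("side",31);xz(s,"pics/e15.png",p);crop(s,310,140,430,240,6,"pics/d23.png")
E
```

```text
(np.float64(-63.05210559949661), np.float64(-2.834035096011471), np.float64(152.35951690652456)) [-0.1357422   0.87115586 -0.0799618 ] 0.019555312876494844
```

View pics/e15.png

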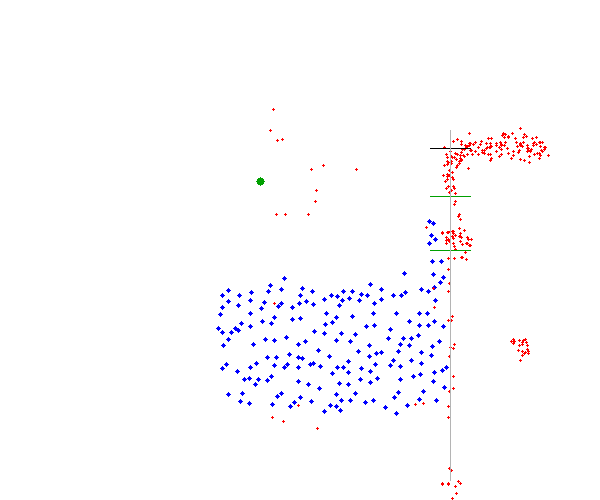

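View pics/d23.png

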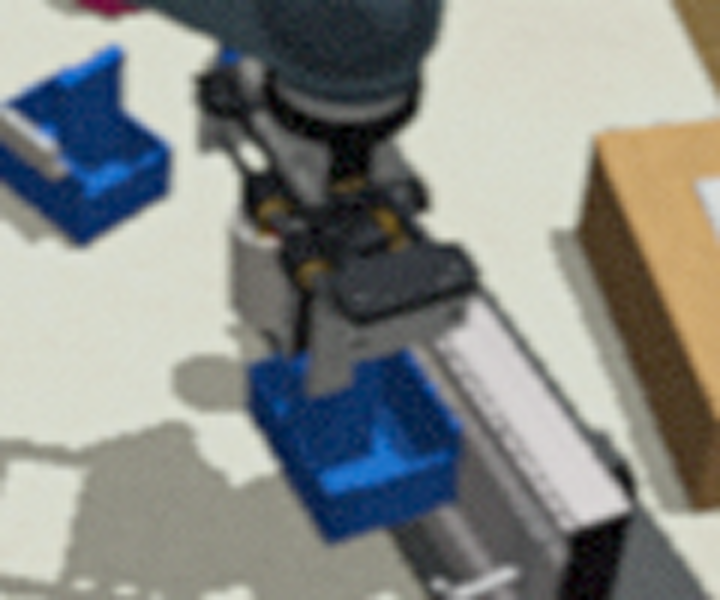

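Released with no contact force on the hand, and the bin hangs level. I'll retreat straight up, then back towards the robot.

Call:
move_arm([
  [0.3,0,0,-0.005,0],
  [0.3,0,0,-0.015,0],
  [0.3,0,0,-0.025,0],
  [0.3,0,0,-0.035,0],
  [0.3,0,0,-0.035,0],
])

```text
t: 21.33
tool_pos: [0.5944, -0.1066, 0.2681]
orientation: [0.0, 0.782, -0.623, -0.001]
ft_force: [0.8, 0.2, 0.5]
finger_gap: 0.0279
```

Call:
move_arm([
  [0.3,0,0.03,-0.02,0],
  [0.3,0,0.035,0,0],
  [0.3,0,0.035,0,0],
  [0.3,0,0.035,0,0],
  [0.3,0,0.025,0,0],
])

```text
t: 21.75
tool_pos: [0.4371, -0.1427, 0.2877]
orientation: [0.0, 0.782, -0.623, 0.0]
ft_force: [-0.1, 0.3, 0.5]
finger_gap: 0.0283
```

```bash
python3 - <<'E'
from h import *
s,p,R=st();print(p,s["ft_force"])
q=rk(-.069,-.0028,.15)
s=snap("side",32);xz(s,"pics/e16.png",q);crop(s,310,140,430,240,6,"pics/d24.png")
t=snap("top",32);crop(t,200,70,440,250,3.3,"pics/d25.png")
X,Y,Z=tilt(s,12.95,RO)
m=(X>-82)&(X<5)&(abs(Y)<60);print("bin y range",np.percentile(Y[m],[1,99]),"x",np.percentile(X[m],[1,99]),"z",np.percentile(Z[m],[2,98]))
m=(abs(Y+52)<5)&(X>-85)&(X<5)
for x in range(-80,0,8):
    k=m&(abs(X-x)<4)
    if k.sum()>2: print(x,Z[k].min().round(1),Z[k].max().round(1))
X,Y,Z=tilt(t,12.95,RO)
m=(X>-90)&(X<5)&(abs(Y)<60)&(Z>50);print("top: y",np.percentile(Y[m],[1,99]),"x",np.percentile(X[m],[1,99]))
k=(Z>155)&(Z<175)&m;print("plate",k.sum(),X[k].mean(),Y[k].mean(),np.percentile(Z[k],[5,50,95]))
if k.sum()>5: print(np.polyfit(X[k],Z[k],1))
# cup/hook in top
w=cloud(t);c=w[...,:2]-RO;X2=c@RX*1000;Y2=c@RL*1000;Z2=w[...,2]*1000
k=(X2>-60)&(X2<-15)&(Z2>80)&(abs(Y2)>65)&(abs(Y2)<150)
for sg in(1,-1):
    g=k&(sg*Y2>0);print(sg,g.sum(),np.percentile(Y2[g],[3,50,97]) if g.sum() else None)
E
```

```text
[ 0.43711031 -0.14273807  0.28773033] [-0.08332144  0.34700956  0.47627978]
bin y range [-55.33232382  46.75795607] x [-78.1223915   -3.19054192] z [ 74.47976908 162.78742365]
-80 91.2 112.5
-72 78.0 115.4
-64 77.0 115.2
-56 75.2 113.5
-48 79.6 114.3
-40 72.0 116.8
-32 75.8 117.9
-24 76.8 116.1
-16 75.2 117.0
-8 76.6 135.3
top: y [-50.98309722  46.25926904] x [-75.38134096  -2.44370579]
plate 94 -51.56419012372849 -3.4079277671547503 [159.54596405 163.11827725 165.95710756]
[3.56987533e-02 1.64619575e+02]
1 146 [ 96.62828257 119.09549445 139.28845888]
-1 29 [-124.02348696 -121.13765773 -118.72619152]
```

View pics/e16.png

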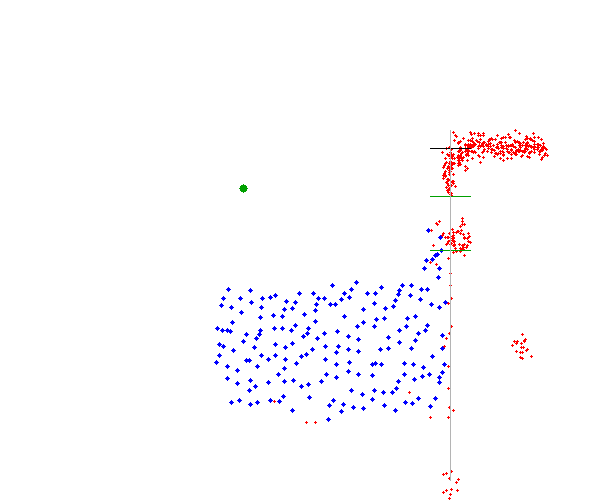

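View pics/d24.png

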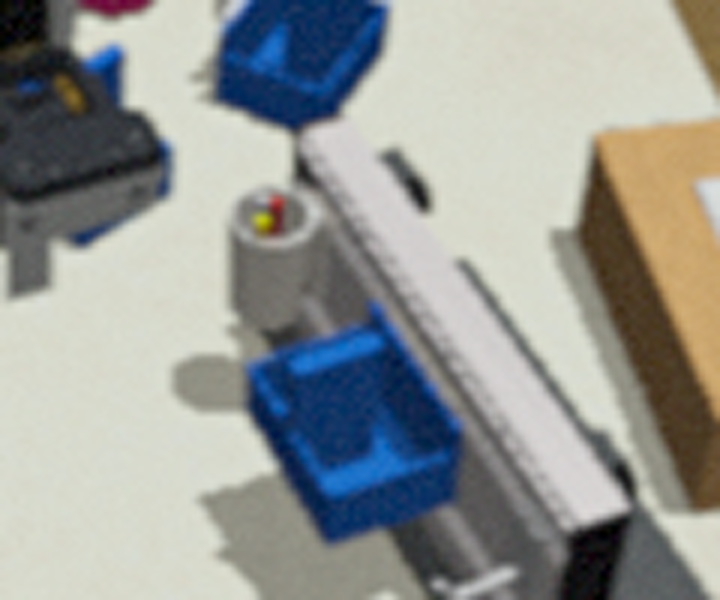

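View pics/d25.png

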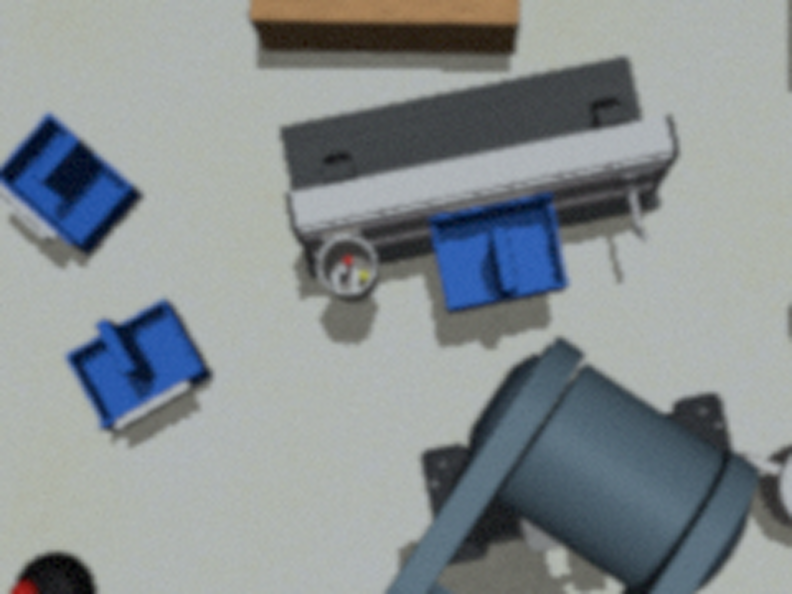

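```bash
python3 - <<'E'
from rig import env
print(env.sense()["t"]); print(env.job_done())
E
```

```text
21.85
the job is handed in; nothing more can be done
None
```

The blue bin nearest the robot now hangs in the upper groove, midway between the cup and the hook, and has been released. I handed the job in at t = 21.9 s.

**How it was done:**
- The moves can only turn the hand about its own axis, so I could not tilt the hand. I let the bin pivot front-up in a deliberately light grip, using the desk, to about 40°.
- I gripped it firmly again, found the groove's lower edge at about 130 mm in both depth views, and fed the lip in.
- I then let the bin swing down to level in the light grip, opened the fingers and backed away.

**Last checks:**
- **Seating:** the white lip is in the groove and the rear face lies on the slat to within about 1–2 mm.
- **Level:** the grip plate's top is about 2° nose-down, inside the stated 3° play. The bin looked the same before and after the hand withdrew.
- **Sideways position:** the plate is at rack y ≈ −3.4 mm, against about −1 to −2 mm for midway between the cup and hook.
- **Hand and surroundings:** the hand is clear with no contact force. The cup, the hook and the two other blue bins look unmoved. I did not measure the remaining items, but the hand never came near them.

**What did not go cleanly:**
- In the first, firm-grip attempt the bin did not tip.
- While being set down to be gripped again, the bin slid about 20–30 mm on the desk.
- During entry the lip caught on the slat edges a few times, with wrist forces of 4–9 N. I backed off and corrected each time. The swing down stayed at about 2 N.

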